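Bed a block down on its parallels in the machine vise

ROBOT

A 7-joint arm with a two-finger parallel gripper is mounted at the origin on a cart in front of the work surface, level with it; the furniture and walls round the work are solid. World frame = base frame: x ahead of the robot, y to its left, z up, the work surface at z = 0. Lengths are in m, angles in degrees, forces in N, time in s.
With the tool pointing down it reaches from about 0.425 to 1.025 m from the base axis. Payload 9.4 kg.
Tool frame: the origin (TCP) lies on the centre line of the jaws, within the pads' length; the fingertips stand 8 mm ahead of it and the grasp point (between the pads) lies 11 mm behind it; x points along the fingers, y is the direction in which the jaws open and shut, and the axes are right-handed (so a half turn about x gives the same grasp; the last joint's range is limited). The gripper opens to 93 mm and grips with 3 to 60 N. Pads are 15 mm wide; open, the fingers measure 128 mm over their backs; the gripper's body (75 mm by 188 mm) begins 65 mm behind the grasp point.
Start: joints at [62.928, 34.337, -0.143, 91.639, 0.103, 54.024, -4.572], TCP at [0.28, -0.669, 0.227] pointing down, gripper open.
Joint ranges: [-147.43, 147.43], [-19.82, 112.94], [-74.19, 73.91], [6.32, 146.72], [-59.91, 239.91], [6.04, 106.73], [-150.56, 150.56]. Speed limits (degrees/s): [127.2, 127.2, 172.46, 172.46, 180, 180, 180].

INTERFACE

Orientations are given as a 3x3 rotation matrix whose columns are the frame's x, y, z axes.
In Python, from bench import arm gives the robot as it stands.
- The arm moves only by the tool servo_tool, never from a script. Its argument "series" is a list of rows, each an object with "rotation": the turn, a rotation vector about the tool's x, y, z in rad, a list of three; "slide": the shift along the tool's x, y, z in m, a list of three; "jaw": the gripper's target within -1 to 1 (fully open at 1, half-way at 0, shut at -1). In form: [{"rotation": [ax, ay, az], "slide": [tx, ty, tz], "jaw": jaw}, ...]. A call has 1 to 20 rows; each row shifts and turns the commanded pose from where the row before left it, along the tool's axes as they then stand; what a row does not reach is not made up. A row lasts 1/10 s, in which the tool goes at most 50 mm and 8.59 degrees, less where a joint would pass 70% of its speed; a pose out of reach is approached as far as the arm can. A call is refused whole if a number of a shift passes 0.05 or a number of a turn 0.15, either way. A call with a gripper value outside its range is refused whole. The fingers move at their own pace and stop on an object; "force" is the grip in N (left out, the last holds). Time passes only in rows, so rows that do not move let the fingers close. It gives the time, the measured TCP pose, the force and the opening at its end, in the units of the state.
- arm.state(): the state, without advancing time (a new reading comes with each control period).
- arm.get_image(name): name is "scene" or "top" or "wrist"; returns (picture, depth): 480x640x3 uint8, red, green, blue; 480x640 float32, m along the optical axis (not along the pixel's ray), 0 where there is no reading.
- arm.get_calibration(name): a dict with "fovy" (degrees; the focal length in pixels is half the picture's height over the tangent of half this angle, whatever the lens; pixels are square), "cx", "cy" (the principal point, pixels), "D" ([k1, k2, p1, p2, k3] as OpenCV has them; the pictures are not rectified), "xyz" and "orientation" of the camera in the world. Camera axes: x right, y down, z forward; pixel columns grow to the right and rows downward; lengths in m; the calibration is good to about 2 mm. A picture is of the moment at which its call begins: read the wrist's pose just before it. get_calibration takes no time and is no camera call; for the wrist camera it gives the pose at the moment of the call.
- arm.close_job(): hands the job in, once; it reports no verdict.
Trained networks look in the newest picture that a camera, given by its name, has taken for a name from the list of things; names that differ only in an ending like _2 or _b are one class to them, and where a whole thing is asked for, a point or a joint stands for the part that bears it (a point fixed in the world has none). Each returns a list of dicts, best first, with "p" (0 to 1); they miss things now and then, are a little off and sometimes report something else, mostly with a low value. They report only what shows in the picture. A call takes as long as a camera call. They do not tell look-alikes from the thing itself.
- arm.find_in(camera, name): "xyz" ([x, y, z] in m, in world coordinates, good to about 4 mm: the middle of the surface that is visible of it).
- arm.cut_out(camera, name): "region" (480x640 bool, what is visible of it).
The state is a dict: "t": time; "joint_pos": joint angles; "qd": joint speeds; "joint_efforts": joint torques, N m; "eef_pos": TCP position; "tool_rot": TCP orientation; "wrist_force": force on the tool from outside, world axes, zero at the start; "wrist_torque": the same for the moment, N m; "gripper_width": finger opening in m.
Only numpy, scipy, OpenCV 4.12 (cv2) and the standard library are available. Lean on these libraries where they do the work, as an engineer would, in place of code of your own. Each camera call takes 0.05 s, during which the arm holds its last target. There are 200 camera calls.

TASK

The aluminium block in the grey machine vise is nipped between the jaws but sits too high, and mostly crooked, over the two steel parallels, and one parallel has slid out of the end of the vise. First slide that parallel back in until its ends are flush with the ends of the jaws; then, with the orange-ended tamper and without touching the block with the gripper, tap the block firmly down until it lies flat on both parallels and pinches them so that neither can slide any more. Finish with the tamper standing upright on its wide orange foot on the bench top, clear of the vise, with both parallels still flush.

Things in the scene. Friction and masses are not known exactly. Their poses are not given: they have to be found in the camera images.
- vise: Grey machine vise, fixed. Origin: on the bench top under the middle of its opening; y runs along the jaws, x across, from the moving jaw (screw reaches out to x = -136 mm) to the fixed jaw. Jaws and bed are 120 mm long (y -60 to +60 mm), nothing lies beyond those ends. Jaw faces at x = -30 and +30 mm, jaws 30 mm thick, tops at z = 80 mm; bed at z = 35 mm, its middle strip (30 mm wide) 5 mm higher.
- block: Aluminium block, 60 (x) x 100 (y, along the jaws) x 35 mm high, held by friction in the jaws. Origin: centre of its underside; axes as the vise's when level. Fully down its top is 100 mm above the bench. 2 to 5 N down moves it; it stays where left. Pushed 30 mm off the middle, that end comes down. For a lasting pinch press each end, then the middle, to a steady 15 to 25 N, not just a brief peak.
- block_height (a joint): Height of the middle of the block's underside over the tops of the parallels, in m: 0 is fully down (contact can give slightly negative values); it starts 4.5 to 8 mm high.
- block_tilt (a joint): Tilt of the block about the vise's x axis, in rad: 0 is level, positive: the end towards the vise's +y is the higher. Starts between -0.06 and 0.06.
- parallel_a: One of two equal steel bars, 9.5 (x) x 120 (y) x 30 mm high, loose on the vise bed under the block, one beside each jaw, 24.5 mm off the vise's middle line (-x or +x side). Origin: centre of its underside. Flush = origin at y = 0 in the vise's frame. One starts flush; the other, either one, sticks out 18 to 30 mm at the vise's +y end and slides with about 1 N on its end until the block is down.
- parallel_b: The other steel bar, equal to parallel_a, on the other side of the vise's middle line. A tool foot wider than a bar, centred on it and pushed along the vise's -y, stops against the end of the jaw just when the bar is flush.
- tamper: Hand tamper, 140 mm tall, 0.25 kg, upright on the bench: orange foot 34 mm in diameter and 26 mm high, flat below; round aluminium shank 22 mm in diameter from 32 to 126 mm above the underside (grasp there; it pivots in the fingers if its foot is pushed across the line they close along); orange cap 28 mm in diameter. Origin: centre of the underside of the foot; z up along the shank.
Mind the look-alikes: they are no part of the job. Leave any blue look-alike of the tamper alone.

How it is judged:
By the outcome, as a careful person would: the job done as asked, in the order asked, and still so for the second after the job is handed in, with the robot touching nothing.
It also fails if it takes over 64 s, if anything falls off the work surface, if the arm or the gripper's body presses on something with over 40 N, if the wrist force passes 120 N, or if a joint passes its speed limit or range.

## Working session

There is one attempt and no reset: what is moved stays moved. The work goes in short steps, Python scripts to look and compute and a tool call to move; the robot and the scene stay as the last step left them, time stands still between calls to the robot, and variables do not carry over. Pictures are saved under pics/ and viewed, about 8 in all and at most 12, crops included, and the job is handed in when it is done.

Besides the shell and the picture viewer there is one more tool, called after "Call:" as name([rows], argument=value, ...), one row to a line, values as JSON. servo_tool: Moves the arm, as the interface text tells. Its arguments: {"type":"object","properties":{"series":{"type":"array","items":{"type":"object","properties":{"rotation":{"type":"array","items":{"type":"number"}},"slide":{"type":"array","items":{"type":"number"}},"jaw":{"type":"number"}}}},"force":{"type":"number"}},"required":["series"]}

```bash
ls; mkdir -p pics; python3 - <<'E'
from bench import arm
import cv2,numpy as np
s=arm.state();print(s['t'],s['eef_pos'],s['tool_rot'],s['gripper_width'])
for c in ['scene','top']:
    im,d=arm.get_image(c);cv2.imwrite(f'pics/{c}0.png',im[:,:,::-1]);k=arm.get_calibration(c);print(c,k)
    for n in ['vise','block','parallel_a','tamper']:
        print(n,[(np.round(r['xyz'],4),round(r['p'],2)) for r in arm.find_in(c,n)][:4])
E
```

```text
pics
0.0 [ 0.2793288  -0.66851391  0.22577993] [[-6.98814647e-04  3.85585878e-01 -9.22671687e-01]
 [ 1.35560979e-03 -9.22670699e-01 -3.85586492e-01]
 [-9.99998837e-01 -1.52023626e-03  1.22071808e-04]] 0.09335974631593705
scene {'fovy': 45.604467154446745, 'cx': 312.10754587625917, 'cy': 251.9279072749776, 'D': array([-0.03100791,  0.        ,  0.        ,  0.        ,  0.        ]), 'xyz': array([0.10706034, 0.08601748, 0.74931533]), 'orientation': array([[-0.6433837 , -0.58657709,  0.49191943],
       [-0.76548477,  0.4849529 , -0.42291105],
       [ 0.00951218, -0.64865091, -0.76102662]])}
vise [(array([ 0.5318, -0.1059,  0.0801]), 0.96)]
block []
parallel_a [(array([ 0.6149, -0.0638,  0.0551]), 0.95)]
tamper [(array([ 0.4545, -0.3554,  0.0775]), 0.94), (array([ 0.4775, -0.5086,  0.0907]), 0.69), (array([ 0.5206, -0.4033,  0.0902]), 0.64), (array([ 0.4614, -0.4382,  0.0775]), 0.61)]
top {'fovy': 45.32189908802549, 'cx': 321.70479255948715, 'cy': 239.53164475174705, 'D': array([-0.01268677,  0.        ,  0.        ,  0.        ,  0.        ]), 'xyz': array([ 0.42131246, -0.32103082,  0.96872066]), 'orientation': array([[ 0.00830238, -0.98940981,  0.14491132],
       [-0.99960799, -0.00433683,  0.02765986],
       [-0.02673848, -0.14508416, -0.98905796]])}
vise []
block [(array([ 0.572 , -0.1235,  0.1101]), 0.96), (array([ 0.5239, -0.4081,  0.1365]), 0.55)]
parallel_a [(array([ 0.6106, -0.0585,  0.0658]), 0.6)]
tamper [(array([ 0.4848, -0.5115,  0.1041]), 0.96), (array([ 0.5229, -0.4073,  0.1392]), 0.83), (array([ 0.4599, -0.3608,  0.1416]), 0.76), (array([ 0.4619, -0.4395,  0.1406]), 0.64)]
```

View pics/scene0.png

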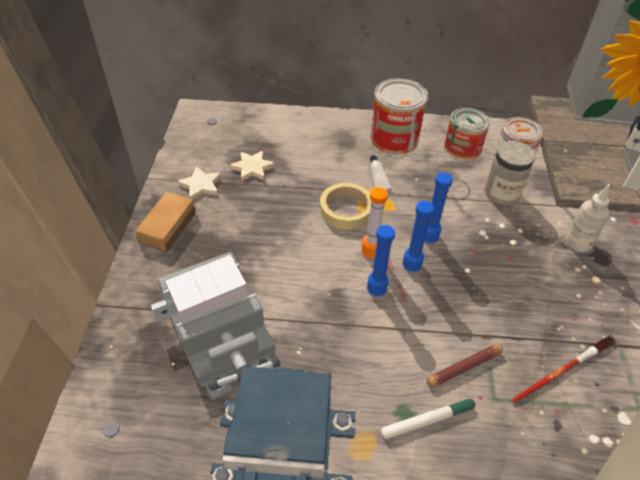

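View pics/top0.png

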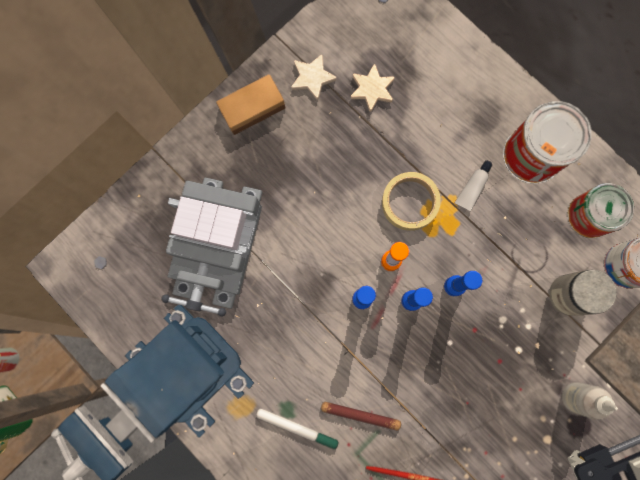

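The scene view shows the grey vise at about (215,310), with the parallel sticking out at its left end (165,302), and the orange tamper at (375,225) with three blue look-alikes. In the top view the vise is at about (210,240), the protruding bar at (173,203) and the tamper cap at (399,252). Next I'll fit the poses from depth.

```bash
cat > h.py <<'E'
from bench import arm
import cv2,numpy as np
def cloud(c):
    k=arm.get_calibration(c); im,d=arm.get_image(c)
    f=240/np.tan(np.radians(k['fovy']/2)); K=np.array([[f,0,k['cx']],[0,f,k['cy']],[0,0,1]])
    v,u=np.mgrid[:480,:640]
    p=cv2.undistortPoints(np.stack([u,v],-1).reshape(-1,1,2).astype(float),K,np.array(k['D'])).reshape(480,640,2)
    P=np.dstack([p,np.ones((480,640))])*d[...,None]
    P=P@np.array(k['orientation']).T+k['xyz']; P[d==0]=np.nan
    return im,P
E
python3 - <<'E'
from h import *
for c in ['top','scene']:
    im,P=cloud(c); x,y,z=P[...,0],P[...,1],P[...,2]
    roi=(x>.42)&(x<.70)&(y>-.22)&(y<0.0)
    b=roi&(z<.02);print(c,'bench z',np.nanmedian(z[b]),'noise',np.nanstd(z[roi&(abs(z)<.01)]))
    print(np.histogram(z[roi],bins=np.arange(0,.13,.005)))
    for nm,m in [('jawblk',roi&(z>.075)),('jaw',roi&(z>.076)&(z<.085)),('blk',roi&(z>.097)),('par',roi&(z>.055)&(z<.072))]:
        r=cv2.minAreaRect(P[m][:,:2].astype(np.float32)*1000);print(nm,m.sum(),r)
    m=roi&(z>.098);A=np.c_[P[m][:,:2]-P[m][:,:2].mean(0),np.ones(m.sum())]
    print('plane',np.linalg.lstsq(A,P[m][:,2],rcond=None)[0],P[m].mean(0))
    hsv=cv2.cvtColor(im,cv2.COLOR_RGB2HSV)
    o=(hsv[...,0]<18)&(hsv[...,1]>180)&(hsv[...,2]>120)&(x>.44)&(x<.6)&(y>-.46)&(y<-.34)
    for nm,m in [('cap',o&(z>.11)),('captop',o&(z>.136)),('foot',o&(z<.03)&(z>.004))]:
        Q=P[m];print(nm,m.sum(),np.nanmean(Q,0),cv2.minEnclosingCircle(Q[:,:2].astype(np.float32)*1000) if len(Q) else 0)
    np.save(f'{c}.npy',P);cv2.imwrite(f'pics/{c}1.png',im[:,:,::-1])
E
```

```text
top bench z -0.0009019721074893794 noise 0.002534323334377073
(array([2645,  417,  589,  272,  111,   81,  894,  422,   96,  106,  223,
        362,  427,  384,  106, 2190,  536,   54,   44,   51,  844, 1597,
         51,   11,    9]), array([0.   , 0.005, 0.01 , 0.015, 0.02 , 0.025, 0.03 , 0.035, 0.04 ,
       0.045, 0.05 , 0.055, 0.06 , 0.065, 0.07 , 0.075, 0.08 , 0.085,
       0.09 , 0.095, 0.1  , 0.105, 0.11 , 0.115, 0.12 , 0.125]))
jawblk 5391 ((526.6527099609375, -109.21601867675781), (120.17610931396484, 222.31402587890625), 77.0992202758789)
jaw 2554 ((575.6175537109375, -120.49956512451172), (120.00601196289062, 121.82799530029297), 77.12135314941406)
blk 2546 ((511.4719543457031, -104.61652374267578), (101.38232421875, 190.55299377441406), 77.47850036621094)
par 1190 ((541.4546508789062, -102.28996276855469), (143.78973388671875, 199.20550537109375), 78.19949340820312)
plane [-0.0472639  -0.02719585  0.1059568 ] [ 0.57272001 -0.11961555  0.1059568 ]
cap 273 [ 0.52652779 -0.41000911  0.13837931] ((527.0408935546875, -410.15093994140625), 13.732746124267578)
captop 260 [ 0.52
[... 804 characters left out ...]
4062), (120.48808288574219, 123.56258392333984), 76.94867706298828)
blk 2642 ((512.30810546875, -104.6124267578125), (100.25363159179688, 194.03109741210938), 77.00762939453125)
par 1998 ((539.2066650390625, -100.80463409423828), (142.6099853515625, 190.97776794433594), 76.73001098632812)
plane [-0.01120382 -0.04099875  0.10597864] [ 0.57281005 -0.11793211  0.10597864]
cap 170 [ 0.52340021 -0.40734937  0.13618197] ((527.1154174804688, -408.63739013671875), 13.776482582092285)
captop 106 [ 0.52423855 -0.41002394  0.13872703] ((527.1154174804688, -408.63739013671875), 13.776482582092285)
foot 158 [ 0.52530382 -0.39815975  0.01931741] ((530.029541015625, -404.8257751464844), 15.885661125183105)
```

```bash
python3 - <<'E'
import cv2,numpy as np
a=cv2.resize(cv2.imread('pics/scene0.png')[240:400,140:300],(400,400),interpolation=2)
b=cv2.resize(cv2.imread('pics/top0.png')[170:320,140:290],(400,400),interpolation=2)
cv2.imwrite('pics/c0.png',np.hstack([a,b]))
E
```

```text
(no output)
```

View pics/c0.png

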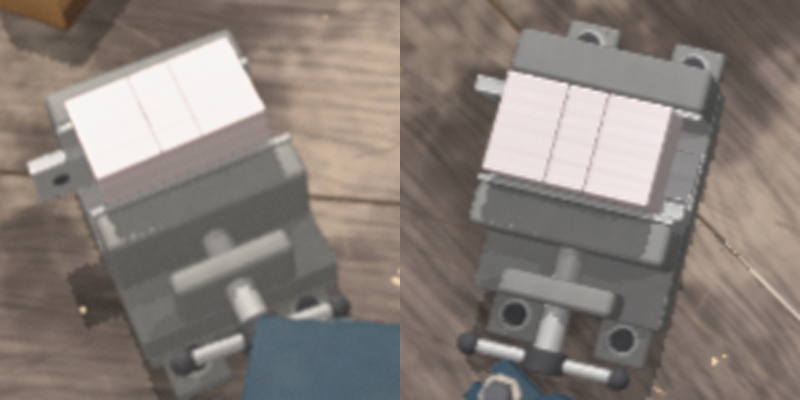

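Call:
servo_tool([
  {"rotation":[0.1245,0,0],"slide":[0,0,0],"jaw":1},
  {"rotation":[0.1245,0,0],"slide":[0,0,0],"jaw":1},
  {"rotation":[0.1245,0,0],"slide":[0,0,0],"jaw":1},
  {"rotation":[0.1245,0,0],"slide":[0,0,0],"jaw":1},
  {"rotation":[0.1245,0,0],"slide":[0,0,0],"jaw":1},
], force=40)

```text
t: 1.1
eef_pos: [0.2796, -0.669, 0.2267]
tool_rot: [[0.0, -0.23, -0.973], [-0.0, -0.973, 0.23], [-1.0, 0.0, -0.0]]
wrist_force: [-0.1, -0.1, 0.3]
gripper_width: 0.0931
```

```bash
cat >> h.py <<'E'
VO=np.array([.576,-.1208,0]); a=np.radians(-13.0); VR=np.array([[np.cos(a),-np.sin(a),0],[np.sin(a),np.cos(a),0],[0,0,1]])
def slide_to(p):  # world target -> slide in tool axes, mm
    s=arm.state(); return np.round(1000*np.array(s['tool_rot']).T@(np.array(p)-s['eef_pos']),1)
def st():
    s=arm.state(); R=np.array(s['tool_rot']); print('t',round(s['t'],2),'pos',np.round(s['eef_pos'],4),'vise mm',np.round(1000*VR.T@(s['eef_pos']-VO),1),'F',np.round(s['wrist_force'],1),'w',round(s['gripper_width'],4),'down',np.round(R[:,0],3),'yaw',round(np.degrees(np.arctan2(R[1,1],R[0,1])),2))
E
python3 - <<'E'
from h import *
st();print('J',np.round(arm.state()['joint_pos'],1))
for c in ['top','scene']:
    P=(np.load(c+'.npy')-VO)@VR*1000; x,y,z=P[...,0],P[...,1],P[...,2]
    q=lambda m,k:np.round(np.nanpercentile(P[m][:,k],[1,3,50,97,99]),1)
    j=(abs(abs(x)-45)<22)&(abs(y)<75)&(z>77)&(z<82); print(c,'jaw x',q(j,0),'y',q(j,1),'z',q(j,2))
    b=(abs(x)<40)&(abs(y)<65)&(z>98); print('blk x',q(b,0),'y',q(b,1))
    A=np.c_[P[b][:,:2],np.ones(b.sum())];print('blk plane',np.linalg.lstsq(A,P[b][:,2],rcond=None)[0])
    m=(y>55)&(y<110)&(z>45)&(z<80)&(abs(x)<40)&~((z>70)&(abs(x)>28)); print('par',m.sum(),q(m,0),q(m,1),q(m,2))
print('slide',slide_to([.5268,-.4095,.20]))
E
```

```text
t 1.1 pos [ 0.2796 -0.669   0.2267] vise mm [-165.5 -600.8  226.7] F [-0.1 -0.1  0.3] w 0.0931 down [ 0. -0. -1.] yaw -103.28
J [ 56.8  34.6   9.9  92.1  -6.9  53.9 -34.2]
top jaw x [-60.1 -58.9 -32.7  57.4  58.8] y [-57.9 -55.5  -0.9  55.   57.6] z [77.1 77.2 78.9 81.4 81.8]
blk x [-31.  -30.   -2.   26.6  27.7] y [-48.1 -47.2   0.2  48.5  50.6]
blk plane [ 4.31886238e-03 -3.76458693e-02  1.05831896e+02]
par 77 [ 6.7 18.1 22.2 27.7 27.9] [63.1 65.5 73.6 81.9 82.4] [46.2 50.9 63.4 66.1 66.8]
scene jaw x [-59.4 -58.5 -39.7  59.1  60.7] y [-58.3 -56.4   5.3  56.8  58.7] z [77.1 77.3 79.1 81.3 81.7]
blk x [-30.3 -29.7  -3.6  27.5  29.2] y [-47.3 -45.4   2.3  48.7  50.8]
blk plane [ 3.07914054e-02 -4.32907759e-02  1.06093601e+02]
par 266 [-35.   15.6  21.1  31.1  32.2] [55.3 55.7 67.5 81.4 81.9] [45.5 45.8 61.7 67.4 69.1]
slide [  26.7 -309.3 -181. ]
```

```bash
sed -i 's/VO=np.array(\[.576,-.1208,0\])/VO=np.array([.5752,-.1206,0])/' h.py; python3 - <<'E'
import numpy as np
for c in ['top','scene']:
    P=np.load(c+'.npy');x,y,z=P[...,0],P[...,1],P[...,2]
    m=(x>.2)&(x<.65)&(y>-.66)&(y<-.3)&(z>.1);
    for lo in (.1,.13,.15,.18): 
        k=m&(z>lo)&(z<.35); print(c,lo,k.sum(),np.nanmin(P[k],0) if k.any() else '',np.nanmax(P[k],0) if k.any() else '')
E
```

```text
top 0.1 3258 [ 0.25676889 -0.64873201  0.10006337] [ 0.54013023 -0.34916883  0.34994764]
top 0.13 3199 [ 0.25676889 -0.64873201  0.1302791 ] [ 0.54013023 -0.34916883  0.34994764]
top 0.15 2022 [ 0.25676889 -0.64873201  0.21463124] [ 0.30442324 -0.56821507  0.34994764]
top 0.18 2022 [ 0.25676889 -0.64873201  0.21463124] [ 0.30442324 -0.56821507  0.34994764]
scene 0.1 2346 [ 0.24900582 -0.64188234  0.10003759] [ 0.5425366  -0.34862919  0.34279309]
scene 0.13 1634 [ 0.24900582 -0.64188234  0.13004643] [ 0.5425366  -0.34862919  0.34279309]
scene 0.15 684 [ 0.24900582 -0.64188234  0.21720869] [ 0.30386063 -0.56762382  0.34279309]
scene 0.18 684 [ 0.24900582 -0.64188234  0.21720869] [ 0.30386063 -0.56762382  0.34279309]
```

Nothing but the gripper itself stands above 0.15 m, so the path is clear.

Call:
servo_tool([
  {"slide":[0,-0.026,-0.015]},
  {"slide":[0,-0.026,-0.015]},
  {"slide":[0,-0.026,-0.015]},
  {"slide":[0,-0.026,-0.015]},
  {"slide":[0,-0.026,-0.015]},
  {"slide":[0,-0.026,-0.015]},
  {"slide":[0,-0.026,-0.015]},
  {"slide":[0,-0.026,-0.015]},
  {"slide":[0,-0.026,-0.015]},
  {"slide":[0,-0.026,-0.015]},
  {"slide":[0,-0.026,-0.015]},
  {"slide":[0,-0.023,-0.016]},
  {"slide":[0,0,0]},
  {"slide":[0,0,0]},
])

```text
invalid input
```

```bash
python3 - <<'E'
from h import *
st()
im,P=cloud('wrist');cv2.imwrite('pics/w1.png',im[:,:,::-1])
x,y,z=P[...,0],P[...,1],P[...,2];hsv=cv2.cvtColor(im,cv2.COLOR_RGB2HSV)
o=(hsv[...,0]<18)&(hsv[...,1]>180)&(hsv[...,2]>120)&(x>.47)&(x<.6)&(y>-.46)&(y<-.36)
for m in (o&(z>.13),o&(z<.03)&(z>.01)):
    Q=P[m];print(m.sum(),np.nanmean(Q,0) if len(Q) else '',cv2.minEnclosingCircle(Q[:,:2].astype(np.float32)*1000) if len(Q) else 0)
print(slide_to([.527,-.4095,.094]))
E
```

```text
t 1.1 pos [ 0.2796 -0.669   0.2267] vise mm [-164.7 -600.8  226.7] F [-0.1 -0.1  0.3] w 0.0931 down [ 0. -0. -1.] yaw -103.28
0  0
0  0
[ 132.7 -310.4 -178.8]
```

View pics/w1.png

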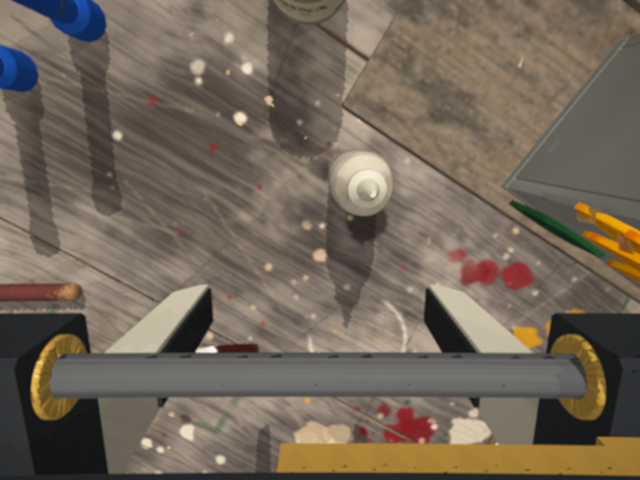

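The call was refused because each row needs all its keys. The wrist view shows only the bottle at (362,185) and blue look-alikes at the upper left. I'll resend the move.

Call:
servo_tool([
  {"rotation":[0,0,0],"slide":[0,-0.026,-0.015],"jaw":1},
  {"rotation":[0,0,0],"slide":[0,-0.026,-0.015],"jaw":1},
  {"rotation":[0,0,0],"slide":[0,-0.026,-0.015],"jaw":1},
  {"rotation":[0,0,0],"slide":[0,-0.026,-0.015],"jaw":1},
  {"rotation":[0,0,0],"slide":[0,-0.026,-0.015],"jaw":1},
  {"rotation":[0,0,0],"slide":[0,-0.026,-0.015],"jaw":1},
  {"rotation":[0,0,0],"slide":[0,-0.026,-0.015],"jaw":1},
  {"rotation":[0,0,0],"slide":[0,-0.026,-0.015],"jaw":1},
  {"rotation":[0,0,0],"slide":[0,-0.026,-0.015],"jaw":1},
  {"rotation":[0,0,0],"slide":[0,-0.026,-0.015],"jaw":1},
  {"rotation":[0,0,0],"slide":[0,-0.026,-0.015],"jaw":1},
  {"rotation":[0,0,0],"slide":[0,-0.024,-0.014],"jaw":1},
  {"rotation":[0,0,0],"slide":[0,0,0],"jaw":1},
])

```text
t: 2.45
eef_pos: [0.5273, -0.4029, 0.2264]
tool_rot: [[0.002, -0.216, -0.976], [0.002, -0.976, 0.216], [-1.0, -0.002, -0.001]]
wrist_force: [1.0, 0.4, 0.4]
gripper_width: 0.0931
```

```bash
python3 - <<'E'
from h import *
st()
im,P=cloud('wrist');cv2.imwrite('pics/w2.png',im[:,:,::-1])
x,y,z=P[...,0],P[...,1],P[...,2];hsv=cv2.cvtColor(im,cv2.COLOR_RGB2HSV)
o=(hsv[...,0]<18)&(hsv[...,1]>180)&(hsv[...,2]>120)&(x>.47)&(x<.6)&(y>-.46)&(y<-.36)
for m in (o&(z>.13),o&(z<.03)&(z>.01)):
    Q=P[m];print(m.sum(),np.nanmean(Q,0) if len(Q) else '',cv2.minEnclosingCircle(Q[:,:2].astype(np.float32)*1000) if len(Q) else 0)
print(slide_to([.527,-.4095,.094]))
E
```

```text
t 2.45 pos [ 0.5273 -0.4029  0.2264] vise mm [  16.8 -285.9  226.4] F [1.  0.4 0.4] w 0.0931 down [ 0.002  0.002 -1.   ] yaw -102.49
1440 [ 0.53041958 -0.41370487  0.13788216] ((529.425048828125, -413.7218322753906), 13.646291732788086)
396 [ 0.53792082 -0.41437761  0.02522409] ((530.2828369140625, -413.58154296875), 16.273086547851562)
[132.5   4.   -2.6]
```

Call:
servo_tool([
  {"rotation":[0,0,0],"slide":[0.03,0.004,-0.001],"jaw":1},
  {"rotation":[0,0,0],"slide":[0,0,0],"jaw":1},
  {"rotation":[0,0,0],"slide":[0,0,0],"jaw":1},
])

```text
t: 2.8
eef_pos: [0.5226, -0.412, 0.1966]
tool_rot: [[-0.002, -0.225, -0.974], [0.0, -0.974, 0.225], [-1.0, -0.0, 0.002]]
wrist_force: [-0.2, -0.1, 0.5]
gripper_width: 0.0934
```

```bash
python3 - <<'E'
from h import *
st()
im,P=cloud('wrist');cv2.imwrite('pics/w2.png',im[:,:,::-1])
x,y,z=P[...,0],P[...,1],P[...,2];hsv=cv2.cvtColor(im,cv2.COLOR_RGB2HSV)
o=(hsv[...,0]<18)&(hsv[...,1]>180)&(hsv[...,2]>120)&(x>.47)&(x<.6)&(y>-.46)&(y<-.36)
for m in (o&(z>.13),o&(z<.03)&(z>.01)):
    Q=P[m];print(m.sum(),np.nanmean(Q,0) if len(Q) else '',cv2.minEnclosingCircle(Q[:,:2].astype(np.float32)*1000) if len(Q) else 0)
print(slide_to([.528,-.4115,.094]))
E
```

```text
t 2.8 pos [ 0.5226 -0.412   0.1966] vise mm [  14.3 -295.8  196.6] F [-0.2 -0.1  0.5] w 0.0934 down [-0.002  0.    -1.   ] yaw -103.03
1849 [ 0.53045399 -0.41399131  0.13787362] ((529.6768798828125, -413.62542724609375), 13.728044509887695)
485 [ 0.53767361 -0.415458    0.02525016] ((530.4008178710938, -413.69189453125), 16.366378784179688)
[103.3  -1.8  -4.7]
```

Call:
servo_tool([
  {"rotation":[0,0,0],"slide":[0.02,-0.001,-0.006],"jaw":1},
  {"rotation":[0,0,0],"slide":[0.025,0,0],"jaw":1},
  {"rotation":[0,0,0],"slide":[0.025,0,0],"jaw":1},
  {"rotation":[0,0,0],"slide":[0.02,0,0],"jaw":1},
  {"rotation":[0,0,0],"slide":[0.013,0,0],"jaw":1},
  {"rotation":[0,0,0],"slide":[0,0,0],"jaw":1},
  {"rotation":[0,0,0],"slide":[0,0,0],"jaw":0},
  {"rotation":[0,0,0],"slide":[0,0,0],"jaw":-0.5},
  {"rotation":[0,0,0],"slide":[0,0,0],"jaw":-1},
  {"rotation":[0,0,0],"slide":[0,0,0],"jaw":-1},
  {"rotation":[0,0,0],"slide":[0,0,0],"jaw":-1},
  {"rotation":[0,0,0],"slide":[0,0,0],"jaw":-1},
  {"rotation":[0,0,0],"slide":[0,0,0],"jaw":-1},
], force=45)

```text
t: 4.15
eef_pos: [0.5298, -0.4116, 0.0937]
tool_rot: [[0.0, -0.225, -0.974], [-0.0, -0.974, 0.225], [-1.0, 0.0, -0.0]]
wrist_force: [0.5, 0.0, -0.7]
gripper_width: 0.0417
```

Call:
servo_tool([
  {"rotation":[0,0,0],"slide":[0,0,0],"jaw":-1},
  {"rotation":[0,0,0],"slide":[0,0,0],"jaw":-1},
  {"rotation":[0,0,0],"slide":[0,0,0],"jaw":-1},
  {"rotation":[0,0,0],"slide":[0,0,0],"jaw":-1},
  {"rotation":[0,0,0],"slide":[0,0,0],"jaw":-1},
  {"rotation":[0,0,0],"slide":[0,0,0],"jaw":-1},
], force=60)

```text
t: 4.75
eef_pos: [0.5297, -0.4117, 0.0936]
tool_rot: [[-0.0, -0.225, -0.974], [-0.0, -0.974, 0.225], [-1.0, 0.0, 0.0]]
wrist_force: [-0.2, -0.8, -1.6]
gripper_width: 0.0267
```

Call:
servo_tool([
  {"rotation":[0,0,0],"slide":[0,0,0],"jaw":-1},
  {"rotation":[0,0,0],"slide":[0,0,0],"jaw":-1},
  {"rotation":[0,0,0],"slide":[0,0,0],"jaw":-1},
  {"rotation":[0,0,0],"slide":[0,0,0],"jaw":-1},
])

```text
t: 5.15
eef_pos: [0.5297, -0.4116, 0.0936]
tool_rot: [[-0.0, -0.225, -0.974], [-0.0, -0.974, 0.225], [-1.0, 0.0, 0.0]]
wrist_force: [-0.8, -0.4, -0.4]
gripper_width: 0.0268
```

```bash
python3 - <<'E'
from h import *
st()
im,P=cloud('wrist')
s,_=arm.get_image('scene')
cv2.imwrite('pics/g1.png',np.hstack([cv2.resize(im[:,:,::-1],(440,330)),cv2.resize(s[150:300,300:460,::-1],(352,330),interpolation=2)]))
E
```

```text
t 5.15 pos [ 0.5297 -0.4116  0.0936] vise mm [  21.1 -293.8   93.6] F [-0.8 -0.4 -0.4] w 0.0268 down [-0. -0. -1.] yaw -102.99
```

View pics/g1.png

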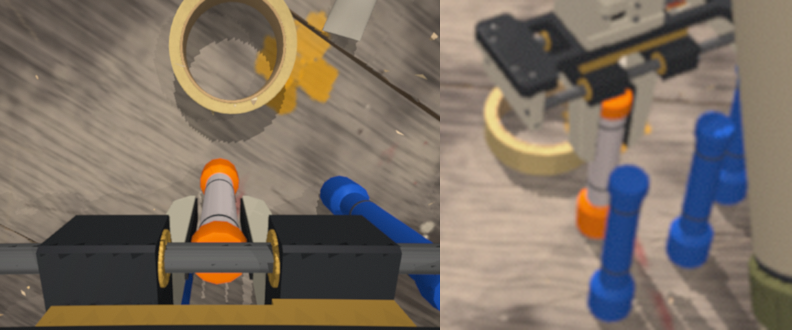

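The tamper stands between the fingers at about (218,220) in the wrist view. The 26.8 mm opening and the gap beside the shank suggest the pads caught the cap, so I'll regrasp lower.

Call:
servo_tool([
  {"rotation":[0,0,0],"slide":[0,0,0],"jaw":0},
  {"rotation":[0,0,0],"slide":[0,0,0],"jaw":0},
  {"rotation":[0,0,0],"slide":[0,0,0],"jaw":0},
  {"rotation":[0,0,0],"slide":[0.007,0,0],"jaw":0},
  {"rotation":[0,0,0],"slide":[0.007,0,0],"jaw":0},
  {"rotation":[0,0,0],"slide":[0,0,0],"jaw":-1},
  {"rotation":[0,0,0],"slide":[0,0,0],"jaw":-1},
  {"rotation":[0,0,0],"slide":[0,0,0],"jaw":-1},
  {"rotation":[0,0,0],"slide":[0,0,0],"jaw":-1},
  {"rotation":[0,0,0],"slide":[0,0,0],"jaw":-1},
  {"rotation":[0,0,0],"slide":[0,0,0],"jaw":-1},
  {"rotation":[0,0,0],"slide":[0,0,0],"jaw":-1},
  {"rotation":[0,0,0],"slide":[0,0,0],"jaw":-1},
])

```text
t: 6.55
eef_pos: [0.5297, -0.4116, 0.0796]
tool_rot: [[-0.0, -0.225, -0.974], [-0.0, -0.974, 0.225], [-1.0, 0.0, 0.0]]
wrist_force: [-0.6, -0.6, -2.7]
gripper_width: 0.0255
```

Call:
servo_tool([
  {"rotation":[0,0,0],"slide":[0,0,0],"jaw":-1},
  {"rotation":[0,0,0],"slide":[0,0,0],"jaw":-1},
  {"rotation":[0,0,0],"slide":[0,0,0],"jaw":-1},
])

```text
t: 6.85
eef_pos: [0.5297, -0.4116, 0.0796]
tool_rot: [[-0.0, -0.225, -0.974], [0.0, -0.974, 0.225], [-1.0, 0.0, 0.0]]
wrist_force: [-0.0, -0.2, -1.7]
gripper_width: 0.0254
```

```bash
cat >> h.py <<'E'
def tamper(c,pos):
    im,P=cloud(c);hsv=cv2.cvtColor(im,cv2.COLOR_RGB2HSV)
    Q=(P-np.array(pos))@VR*1000
    o=(hsv[...,0]<18)&(hsv[...,1]>170)&(hsv[...,2]>100)&(np.abs(Q[...,:2]).max(-1)<40)
    for nm,lo,hi in (('cap',40,70),('foot',-85,-50)):
        q=Q[o&(Q[...,2]>lo)&(Q[...,2]<hi)]
        print(c,nm,len(q),*(np.round(np.nanpercentile(q,[2,50,98],axis=0),1).tolist() if len(q) else []))
    return im
E
python3 - <<'E'
from h import *
p=arm.state()['eef_pos']
for c in ['scene','top','wrist']:
    im=tamper(c,p);cv2.imwrite(f'pics/g2{c}.png',im[:,:,::-1])
a=cv2.imread('pics/g2wrist.png')[200:460,220:420];b=cv2.imread('pics/g2scene.png')[160:290,320:420]
cv2.imwrite('pics/g2.png',np.hstack([cv2.resize(a,(400,520),interpolation=2),cv2.resize(b,(400,520),interpolation=2)]))
E
```

```text
scene cap 39 [-15.7, -6.9, 47.9] [-12.9, 0.5, 52.4] [-7.8, 10.3, 60.0]
scene foot 173 [-16.7, 4.5, -78.9] [-9.0, 12.7, -60.9] [9.5, 17.4, -50.5]
top cap 0
top foot 0
wrist cap 4065 [-11.8, -13.1, 48.6] [-2.7, -1.3, 58.6] [13.4, 10.7, 59.8]
wrist foot 1462 [-4.7, -17.1, -77.1] [11.3, -1.9, -53.9] [16.4, 13.5, -50.3]
```

View pics/g2.png

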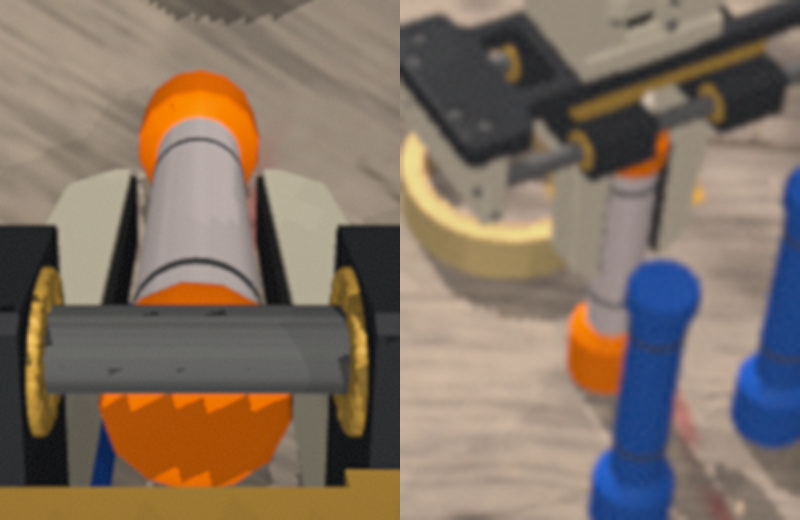

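The tamper is upright between the pads, with its cap at about (200,430) and foot at (200,130) in the left half. I'll test-lift it.

Call:
servo_tool([
  {"rotation":[0,0,0],"slide":[-0.01,0,0],"jaw":-1},
  {"rotation":[0,0,0],"slide":[-0.02,0,0],"jaw":-1},
  {"rotation":[0,0,0],"slide":[-0.03,0,0],"jaw":-1},
  {"rotation":[0,0,0],"slide":[-0.03,0,0],"jaw":-1},
  {"rotation":[0,0,0],"slide":[-0.03,0,0],"jaw":-1},
  {"rotation":[0,0,0],"slide":[0,0,0],"jaw":-1},
  {"rotation":[0,0,0],"slide":[0,0,0],"jaw":-1},
])

```text
t: 7.7
eef_pos: [0.5299, -0.4116, 0.2005]
tool_rot: [[0.001, -0.225, -0.974], [-0.001, -0.974, 0.225], [-1.0, 0.0, -0.001]]
wrist_force: [0.3, 0.6, -3.3]
gripper_width: 0.026
```

```bash
python3 - <<'E'
from h import *
st();p=arm.state()['eef_pos']
for c in ['scene','top','wrist']:
    im=tamper(c,p);cv2.imwrite(f'pics/g3{c}.png',im[:,:,::-1])
print(slide_to((VO+VR@[.028,.125,.200])))
E
```

```text
t 7.7 pos [ 0.5299 -0.4116  0.2005] vise mm [  21.3 -293.7  200.5] F [ 0.3  0.6 -3.3] w 0.026 down [ 0.001 -0.001 -1.   ] yaw -102.98
scene cap 92 [-15.9, -9.6, 47.3] [-12.7, 3.6, 53.7] [-6.1, 13.8, 59.4]
scene foot 337 [-18.0, -8.8, -78.3] [-12.2, 9.6, -62.7] [7.5, 17.2, -50.5]
top cap 0
top foot 0
wrist cap 4041 [-12.5, -12.8, 46.8] [-3.4, -1.0, 56.8] [12.7, 10.9, 57.9]
wrist foot 1506 [-5.8, -16.7, -78.7] [10.1, -1.5, -55.6] [15.3, 13.9, -51.6]
[  -1.4 -418.3   -7.7]
```

Call:
servo_tool([
  {"rotation":[0,0,0],"slide":[-0.02,-0.01,0],"jaw":-1},
  {"rotation":[0,0,0],"slide":[-0.02,-0.02,0],"jaw":-1},
  {"rotation":[0,0,0],"slide":[0,-0.03,-0.001],"jaw":-1},
  {"rotation":[0,0,0],"slide":[0,-0.03,-0.001],"jaw":-1},
  {"rotation":[0,0,0],"slide":[0,-0.03,-0.001],"jaw":-1},
  {"rotation":[0,0,0],"slide":[0,-0.03,-0.001],"jaw":-1},
  {"rotation":[0,0,0],"slide":[0,-0.03,-0.001],"jaw":-1},
  {"rotation":[0,0,0],"slide":[0,-0.03,-0.001],"jaw":-1},
  {"rotation":[0,0,0],"slide":[0,-0.03,-0.001],"jaw":-1},
  {"rotation":[0,0,0],"slide":[0,-0.03,-0.001],"jaw":-1},
  {"rotation":[0,0,0],"slide":[0,-0.03,0],"jaw":-1},
  {"rotation":[0,0,0],"slide":[0,-0.03,0],"jaw":-1},
  {"rotation":[0,0,0],"slide":[0,-0.03,0],"jaw":-1},
  {"rotation":[0,0,0],"slide":[0,-0.03,0],"jaw":-1},
  {"rotation":[0,0,0],"slide":[0,-0.02,0],"jaw":-1},
  {"rotation":[0,0,0],"slide":[0,-0.008,0],"jaw":-1},
  {"rotation":[0,0,0],"slide":[0,0,0],"jaw":-1},
  {"rotation":[0,0,0],"slide":[0,0,0],"jaw":-1},
  {"rotation":[0,0,0],"slide":[0,0,0],"jaw":-1},
])

```text
t: 9.75
eef_pos: [0.6311, -0.008, 0.2394]
tool_rot: [[-0.001, -0.227, -0.974], [-0.001, -0.974, 0.227], [-1.0, 0.001, 0.0]]
wrist_force: [-0.2, 0.7, -2.5]
gripper_width: 0.0259
```

```bash
python3 - <<'E'
from h import *
st();p=arm.state()['eef_pos']
for c in ['scene','top','wrist']:
    im=tamper(c,p);cv2.imwrite(f'pics/g4{c}.png',im[:,:,::-1])
im,P=cloud('wrist');P=(P-VO)@VR*1000;x,y,z=P[...,0],P[...,1],P[...,2]
q=lambda m,k:np.round(np.nanpercentile(P[m][:,k],[1,3,50,97,99]),1) if m.any() else 0
for nm,m in (('jaw',(x>34)&(x<75)&(y<70)&(z>76)&(z<83)),('bar',(x<40)&(x>10)&(y>63)&(y<95)&(z>60)&(z<70)),('blk',(abs(x)<40)&(y<65)&(z>96))):
    print(nm,m.sum(),q(m,0),q(m,1),q(m,2))
E
```

```text
t 9.75 pos [ 0.6311 -0.008   0.2394] vise mm [ 29.1 122.3 239.4] F [-0.2  0.7 -2.5] w 0.0259 down [-0.001 -0.001 -1.   ] yaw -103.11
scene cap 391 [-16.1, -11.3, 49.3] [-9.5, 1.1, 58.2] [2.2, 13.3, 60.9]
scene foot 484 [-18.2, -14.6, -78.0] [-13.8, 0.2, -60.5] [2.1, 16.1, -50.3]
top cap 0
top foot 98 [-18.9, -11.4, -77.0] [-16.2, -4.6, -55.4] [-11.7, 11.6, -50.7]
wrist cap 4020 [-11.8, -12.6, 48.9] [-2.7, -0.9, 58.9] [13.5, 11.0, 60.0]
wrist foot 1121 [-5.5, -17.2, -78.0] [10.2, -2.6, -55.0] [16.6, 14.2, -50.2]
jaw 5493 [34.2 34.8 49.3 62.6 63.3] [-59.6 -56.9  -2.2  53.5  55.7] [76.2 76.5 78.2 79.7 80. ]
bar 225 [22.3 22.4 26.8 31.2 31.3] [63.1 63.6 71.2 78.8 78.9] [60.2 60.6 63.2 64.5 64.9]
blk 10547 [-26.4 -25.1   4.6  31.5  31.7] [-48.9 -46.9  -0.7  47.2  48.8] [ 97.3 101.  105.3 108.  108.4]
```

Call:
servo_tool([
  {"rotation":[0,0,0],"slide":[0.02,0,-0.001],"jaw":-1},
  {"rotation":[0,0,0],"slide":[0.025,0,0],"jaw":-1},
  {"rotation":[0,0,0],"slide":[0.025,0,0],"jaw":-1},
  {"rotation":[0,0,0],"slide":[0.025,0,0],"jaw":-1},
  {"rotation":[0,0,0],"slide":[0.02,0,0],"jaw":-1},
  {"rotation":[0,0,0],"slide":[0.003,0,0],"jaw":-1},
  {"rotation":[0,0,0],"slide":[0,0,0],"jaw":-1},
  {"rotation":[0,0,0],"slide":[0,0.008,0],"jaw":-1},
  {"rotation":[0,0,0],"slide":[0,0.008,0],"jaw":-1},
  {"rotation":[0,0,0],"slide":[0,0,0],"jaw":-1},
  {"rotation":[0,0,0],"slide":[0,0,0],"jaw":-1},
])

```text
t: 11.05
eef_pos: [0.629, -0.0225, 0.1223]
tool_rot: [[0.001, -0.226, -0.974], [0.0, -0.974, 0.226], [-1.0, -0.0, -0.001]]
wrist_force: [-0.7, -0.6, -2.2]
gripper_width: 0.0256
```

```bash
python3 - <<'E'
from h import *
st();p=arm.state()['eef_pos']
im=tamper('scene',p);cv2.imwrite('pics/p1.png',cv2.resize(im[200:400,100:340,::-1],(720,600),interpolation=2))
E
```

```text
t 11.05 pos [ 0.629  -0.0225  0.1223] vise mm [ 30.4 107.7 122.3] F [-0.7 -0.6 -2.2] w 0.0256 down [ 0.001  0.    -1.   ] yaw -103.05
scene cap 236 [-14.8, -11.2, 49.2] [-10.4, 1.2, 58.3] [10.7, 13.3, 61.2]
scene foot 344 [-18.3, -14.5, -77.3] [-13.6, 0.4, -59.3] [2.6, 16.0, -50.5]
```

View pics/p1.png

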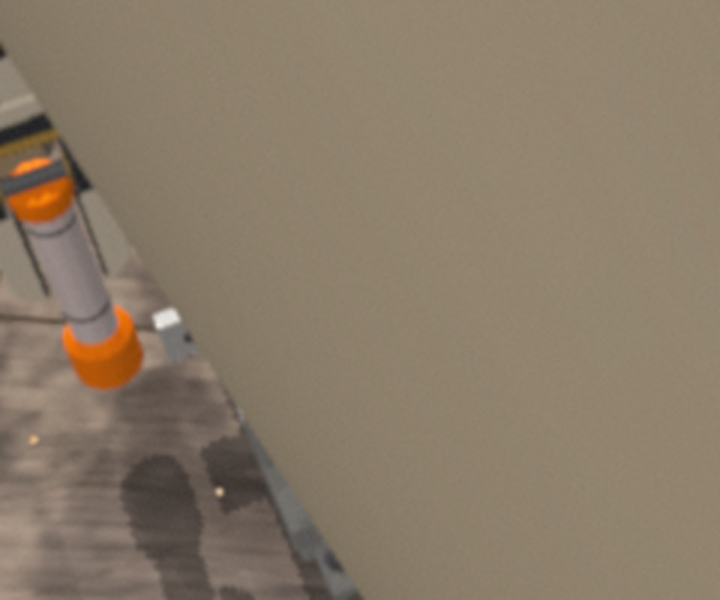

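The orange foot at about (105,355) faces the bar end at (170,335), lined up and at the right height. Now the push.

Call:
servo_tool([
  {"rotation":[0,0,0],"slide":[0,0.005,0],"jaw":-1},
  {"rotation":[0,0,0],"slide":[0,0.004,0],"jaw":-1},
  {"rotation":[0,0,0],"slide":[0,0.003,0],"jaw":-1},
  {"rotation":[0,0,0],"slide":[0,0.003,0],"jaw":-1},
  {"rotation":[0,0,0],"slide":[0,0.003,0],"jaw":-1},
  {"rotation":[0,0,0],"slide":[0,0.003,0],"jaw":-1},
  {"rotation":[0,0,0],"slide":[0,0.003,0],"jaw":-1},
  {"rotation":[0,0,0],"slide":[0,0.002,0],"jaw":-1},
  {"rotation":[0,0,0],"slide":[0,0,0],"jaw":-1},
  {"rotation":[0,0,0],"slide":[0,0,0],"jaw":-1},
])

```text
t: 12.1
eef_pos: [0.6229, -0.0475, 0.1215]
tool_rot: [[-0.0, -0.225, -0.974], [-0.0, -0.974, 0.225], [-1.0, 0.0, 0.0]]
wrist_force: [0.5, 0.2, -2.3]
gripper_width: 0.0256
```

Call:
servo_tool([
  {"rotation":[0,0,0],"slide":[0,0.001,0],"jaw":-1},
  {"rotation":[0,0,0],"slide":[0,0.001,0],"jaw":-1},
  {"rotation":[0,0,0],"slide":[0,0.001,0],"jaw":-1},
  {"rotation":[0,0,0],"slide":[0,0,0],"jaw":-1},
])

```text
t: 12.5
eef_pos: [0.6222, -0.0504, 0.1215]
tool_rot: [[-0.0, -0.225, -0.974], [-0.0, -0.974, 0.225], [-1.0, 0.0, 0.0]]
wrist_force: [0.7, -0.1, -2.9]
gripper_width: 0.0258
```

Call:
servo_tool([
  {"rotation":[0,0,0],"slide":[0,0.001,0],"jaw":-1},
  {"rotation":[0,0,0],"slide":[0,0,0],"jaw":-1},
])

```text
t: 12.7
eef_pos: [0.622, -0.0513, 0.1216]
tool_rot: [[-0.0, -0.225, -0.974], [-0.0, -0.974, 0.225], [-1.0, 0.0, 0.0]]
wrist_force: [0.7, 0.6, -3.3]
gripper_width: 0.0255
```

Call:
servo_tool([
  {"rotation":[0,0,0],"slide":[0,0.001,0],"jaw":-1},
  {"rotation":[0,0,0],"slide":[0,0,0],"jaw":-1},
])

```text
t: 12.9
eef_pos: [0.6218, -0.0523, 0.1216]
tool_rot: [[-0.0, -0.225, -0.974], [-0.0, -0.974, 0.225], [-1.0, 0.0, 0.0]]
wrist_force: [0.7, -0.1, -2.1]
gripper_width: 0.0259
```

Call:
servo_tool([
  {"rotation":[0,0,0],"slide":[0,0.001,0],"jaw":-1},
  {"rotation":[0,0,0],"slide":[0,0,0],"jaw":-1},
])

```text
t: 13.1
eef_pos: [0.6216, -0.0533, 0.1216]
tool_rot: [[-0.0, -0.225, -0.974], [-0.0, -0.974, 0.225], [-1.0, 0.0, 0.0]]
wrist_force: [0.0, -0.7, -3.3]
gripper_width: 0.0255
```

Call:
servo_tool([
  {"rotation":[0,0,0],"slide":[0,0.001,0],"jaw":-1},
  {"rotation":[0,0,0],"slide":[0,0,0],"jaw":-1},
])

```text
t: 13.3
eef_pos: [0.6216, -0.0539, 0.1217]
tool_rot: [[0.0, -0.225, -0.974], [0.0, -0.974, 0.225], [-1.0, -0.0, -0.0]]
wrist_force: [0.2, 1.4, -2.2]
gripper_width: 0.0257
```

Call:
servo_tool([
  {"rotation":[0,0,0],"slide":[0,0.001,0],"jaw":-1},
  {"rotation":[0,0,0],"slide":[0,0,0],"jaw":-1},
])

```text
t: 13.5
eef_pos: [0.6215, -0.0546, 0.1217]
tool_rot: [[0.0, -0.224, -0.974], [0.0, -0.974, 0.224], [-1.0, -0.001, -0.0]]
wrist_force: [1.0, 2.8, -1.9]
gripper_width: 0.0258
```

Call:
servo_tool([
  {"rotation":[0,0,0],"slide":[0,0.001,0],"jaw":-1},
  {"rotation":[0,0,0],"slide":[0,0,0],"jaw":-1},
])

```text
t: 13.7
eef_pos: [0.6213, -0.0554, 0.1218]
tool_rot: [[0.001, -0.224, -0.974], [0.001, -0.974, 0.224], [-1.0, -0.001, -0.0]]
wrist_force: [1.2, 5.9, -0.3]
gripper_width: 0.0256
```

The force rise shows the foot is against the jaw end. I'll back off, lift, and check that the bar is flush.

Call:
servo_tool([
  {"rotation":[0,0,0],"slide":[0,-0.005,0],"jaw":-1},
  {"rotation":[0,0,0],"slide":[0,-0.025,0],"jaw":-1},
  {"rotation":[0,0,0],"slide":[0,-0.02,0],"jaw":-1},
  {"rotation":[0,0,0],"slide":[-0.03,0,0],"jaw":-1},
  {"rotation":[0,0,0],"slide":[-0.04,0,0],"jaw":-1},
  {"rotation":[0,0,0],"slide":[-0.04,0,0],"jaw":-1},
  {"rotation":[0,0,0],"slide":[0,0,0],"jaw":-1},
  {"rotation":[0,0,0],"slide":[0,0,0],"jaw":-1},
])

```text
t: 14.5
eef_pos: [0.6321, -0.0079, 0.232]
tool_rot: [[0.001, -0.225, -0.974], [-0.001, -0.974, 0.225], [-1.0, 0.0, -0.001]]
wrist_force: [-0.8, -0.2, -2.9]
gripper_width: 0.026
```

```bash
python3 - <<'E'
from h import *
st();p=arm.state()['eef_pos']
im=tamper('wrist',p);cv2.imwrite('pics/p2.png',im[:,:,::-1])
im,P=cloud('wrist');P=(P-VO)@VR*1000;x,y,z=P[...,0],P[...,1],P[...,2]
q=lambda m,k:np.round(np.nanpercentile(P[m][:,k],[0,1,3,50,97,99,100]),1) if m.any() else 0
for nm,m in (('jaw',(x>36)&(x<75)&(y<70)&(z>76)&(z<83)),('jawend',(x>36)&(x<60)&(y<70)&(y>50)&(z>50)&(z<74)),('bar',(x<31)&(x>20)&(y>50)&(y<95)&(z>55)&(z<67)),('blk',(abs(x)<40)&(y<65)&(z>96))):
    print(nm,m.sum(),q(m,0),q(m,1),q(m,2))
E
```

```text
t 14.5 pos [ 0.6321 -0.0079  0.232 ] vise mm [ 30.1 122.6 232. ] F [-0.8 -0.2 -2.9] w 0.026 down [ 0.001 -0.001 -1.   ] yaw -103.02
wrist cap 4027 [-12.0, -13.2, 48.8] [-2.8, -1.4, 58.6] [13.4, 10.6, 59.9]
wrist foot 1112 [-5.7, -17.7, -78.2] [10.1, -3.1, -55.2] [16.5, 13.7, -50.3]
jaw 5331 [36.  37.2 37.6 50.6 62.8 63.4 64.3] [-61.6 -59.4 -57.   -2.3  53.6  55.8  57.4] [76.  76.3 76.6 78.2 79.6 80.  80.8]
jawend 161 [36.1 37.4 38.5 49.1 59.4 59.9 60. ] [56.1 56.8 56.9 57.5 57.7 57.8 57.8] [50.  50.  50.7 62.9 72.7 73.8 73.9]
bar 92 [22.6 22.6 22.7 26.2 30.3 30.6 30.6] [50.  50.1 50.6 54.9 57.2 57.2 57.3] [56.2 56.5 56.8 63.1 64.5 64.6 64.6]
blk 10735 [-26.6 -23.9 -22.4   5.8  31.5  31.8  32.2] [-50.9 -49.3 -47.4  -1.1  47.3  48.8  49.5] [ 96.   97.6 100.8 105.3 108.  108.4 109.7]
```

View pics/p2.png

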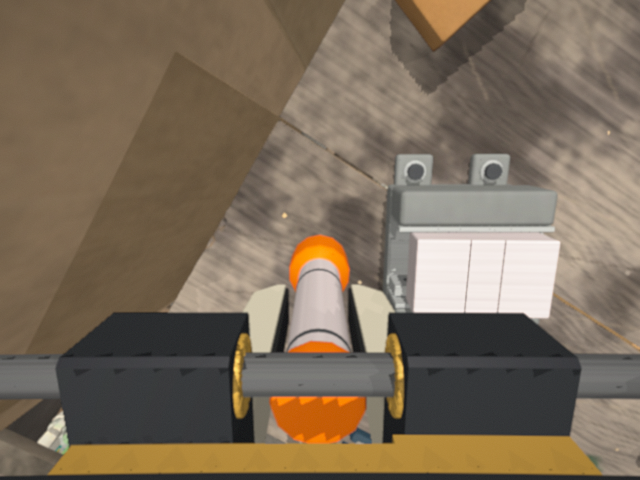

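The bar end (y = 57.2 mm as the wrist camera sees it) matches the jaw end (57.5 mm), near (395,290) in the picture, so the bar is flush to within about 0.5 mm. Next I'll tamp, starting at the higher -y end.

Call:
servo_tool([
  {"rotation":[0,0,0],"slide":[0,0.02,0.0035],"jaw":-1},
  {"rotation":[0,0,0],"slide":[0,0.02,0.0035],"jaw":-1},
  {"rotation":[0,0,0],"slide":[0,0.02,0.0035],"jaw":-1},
  {"rotation":[0,0,0],"slide":[0,0.02,0.0035],"jaw":-1},
  {"rotation":[0,0,0],"slide":[0,0.02,0.0035],"jaw":-1},
  {"rotation":[0,0,0],"slide":[0,0.02,0.0035],"jaw":-1},
  {"rotation":[0,0,0],"slide":[0,0.02,0.0035],"jaw":-1},
  {"rotation":[0,0,0],"slide":[0.01,0.0125,0.0035],"jaw":-1},
  {"rotation":[0,0,0],"slide":[0.02,0,0],"jaw":-1},
  {"rotation":[0,0,0],"slide":[0.008,0,0],"jaw":-1},
  {"rotation":[0,0,0],"slide":[0,0,0],"jaw":-1},
  {"rotation":[0,0,0],"slide":[0,0,0],"jaw":-1},
])

```text
t: 15.8
eef_pos: [0.5707, -0.1495, 0.1934]
tool_rot: [[-0.001, -0.224, -0.974], [0.0, -0.974, 0.224], [-1.0, 0.0, 0.001]]
wrist_force: [0.3, 0.3, -1.7]
gripper_width: 0.0254
```

```bash
python3 -c "
from h import *
st()"
```

```text
t 15.8 pos [ 0.5707 -0.1495  0.1934] vise mm [  2.1 -29.1 193.4] F [ 0.3  0.3 -1.7] w 0.0254 down [-0.001  0.    -1.   ] yaw -102.97
```

Call:
servo_tool([
  {"rotation":[0,0,0],"slide":[0.003,0,0],"jaw":-1},
  {"rotation":[0,0,0],"slide":[0.002,0,0],"jaw":-1},
  {"rotation":[0,0,0],"slide":[0.001,0,0],"jaw":-1},
  {"rotation":[0,0,0],"slide":[0.001,0,0],"jaw":-1},
  {"rotation":[0,0,0],"slide":[0,0,0],"jaw":-1},
])

```text
t: 16.3
eef_pos: [0.5709, -0.1495, 0.1868]
tool_rot: [[0.001, -0.225, -0.974], [0.0, -0.974, 0.225], [-1.0, -0.0, -0.001]]
wrist_force: [0.1, 0.5, -0.5]
gripper_width: 0.0258
```

Call:
servo_tool([
  {"rotation":[0,0,0],"slide":[0.001,0,0],"jaw":-1},
  {"rotation":[0,0,0],"slide":[0.001,0,0],"jaw":-1},
  {"rotation":[0,0,0],"slide":[0,0,0],"jaw":-1},
])

```text
t: 16.6
eef_pos: [0.5707, -0.1496, 0.1845]
tool_rot: [[-0.0, -0.225, -0.974], [0.0, -0.974, 0.225], [-1.0, -0.0, 0.0]]
wrist_force: [1.0, 0.3, -1.3]
gripper_width: 0.0258
```

Call:
servo_tool([
  {"rotation":[0,0,0],"slide":[0.001,0,0],"jaw":-1},
  {"rotation":[0,0,0],"slide":[0.001,0,0],"jaw":-1},
  {"rotation":[0,0,0],"slide":[0,0,0],"jaw":-1},
])

```text
t: 16.9
eef_pos: [0.5707, -0.1497, 0.1826]
tool_rot: [[0.0, -0.225, -0.974], [-0.0, -0.974, 0.225], [-1.0, 0.0, -0.0]]
wrist_force: [0.3, 0.7, 0.8]
gripper_width: 0.0256
```

Call:
servo_tool([
  {"rotation":[0,0,0],"slide":[0.001,0,0],"jaw":-1},
  {"rotation":[0,0,0],"slide":[0.001,0,0],"jaw":-1},
  {"rotation":[0,0,0],"slide":[0,0,0],"jaw":-1},
])

```text
t: 17.2
eef_pos: [0.5707, -0.1499, 0.1805]
tool_rot: [[-0.0, -0.225, -0.974], [-0.0, -0.974, 0.225], [-1.0, 0.0, -0.0]]
wrist_force: [-1.4, -0.6, 2.2]
gripper_width: 0.0257
```

Call:
servo_tool([
  {"rotation":[0,0,0],"slide":[0.001,0,0],"jaw":-1},
  {"rotation":[0,0,0],"slide":[0.001,0,0],"jaw":-1},
  {"rotation":[0,0,0],"slide":[0,0,0],"jaw":-1},
])

```text
t: 17.5
eef_pos: [0.5713, -0.1503, 0.1794]
tool_rot: [[0.002, -0.225, -0.974], [-0.001, -0.974, 0.225], [-1.0, 0.0, -0.002]]
wrist_force: [-0.7, -1.7, 9.0]
gripper_width: 0.0253
```

```bash
cat >> h.py <<'E'
def block(c):
    _,P=cloud(c);P=(P-VO)@VR*1000;x,y,z=P[...,0],P[...,1],P[...,2]
    hi=(np.abs(x)<27)&(np.abs(y)<47)&(z>96)&(z<113)
    A=np.c_[P[hi][:,:2],np.ones(hi.sum())];w=np.linalg.lstsq(A,P[hi][:,2],rcond=None)[0]
    for _ in range(5):
        r=A@w-P[hi][:,2];k=np.abs(r)<1.5;w=np.linalg.lstsq(A[k],P[hi][k,2],rcond=None)[0]
    j=(np.abs(np.abs(x)-45)<10)&(np.abs(y)<50)&(z>76)&(z<83)
    print(c,k.sum(),'slope x,y, mid z',np.round(w,3),'jaw z',round(np.nanmedian(z[j]),2),j.sum())
E
python3 -c "
from h import *
st();block('wrist');block('top');block('scene')"
```

```text
t 17.5 pos [ 0.5713 -0.1503  0.1794] vise mm [  2.9 -29.8 179.4] F [-0.7 -1.7  9. ] w 0.0253 down [ 0.002 -0.001 -1.   ] yaw -103.02
wrist 8674 slope x,y, mid z [ 1.0000e-03 -6.0000e-03  9.8372e+01] jaw z 78.32 5162
top 374 slope x,y, mid z [ 4.0000e-03 -7.0000e-03  9.9133e+01] jaw z 78.79 883
scene 1266 slope x,y, mid z [-1.0000e-03 -1.2000e-02  9.9443e+01] jaw z 79.28 1050
```

Call:
servo_tool([
  {"rotation":[0,0,0],"slide":[0.001,0,0],"jaw":-1},
  {"rotation":[0,0,0],"slide":[0,0,0],"jaw":-1},
  {"rotation":[0,0,0],"slide":[0,0,0],"jaw":-1},
  {"rotation":[0,0,0],"slide":[0,0,0],"jaw":-1},
])

```text
t: 18.05
eef_pos: [0.572, -0.1506, 0.1794]
tool_rot: [[0.004, -0.225, -0.974], [-0.001, -0.974, 0.225], [-1.0, 0.0, -0.004]]
wrist_force: [-1.9, -2.0, 16.3]
gripper_width: 0.0258
```

Call:
servo_tool([
  {"rotation":[0,0,0],"slide":[0.0003,0,0],"jaw":-1},
  {"rotation":[0,0,0],"slide":[0,0,0],"jaw":-1},
  {"rotation":[0,0,0],"slide":[0,0,0],"jaw":-1},
  {"rotation":[0,0,0],"slide":[0,0,0],"jaw":-1},
  {"rotation":[0,0,0],"slide":[0,0,0],"jaw":-1},
  {"rotation":[0,0,0],"slide":[0,0,0],"jaw":-1},
  {"rotation":[0,0,0],"slide":[0,0,0],"jaw":-1},
  {"rotation":[0,0,0],"slide":[0,0,0],"jaw":-1},
])

```text
t: 18.85
eef_pos: [0.5722, -0.1506, 0.1793]
tool_rot: [[0.004, -0.225, -0.974], [-0.001, -0.974, 0.225], [-1.0, 0.0, -0.004]]
wrist_force: [-0.6, -2.6, 17.9]
gripper_width: 0.0261
```

Call:
servo_tool([
  {"rotation":[0,0,0],"slide":[-0.004,0,0],"jaw":-1},
  {"rotation":[0,0,0],"slide":[-0.012,0,0],"jaw":-1},
  {"rotation":[0,0,0],"slide":[0,-0.02,0],"jaw":-1},
  {"rotation":[0,0,0],"slide":[0,-0.02,0],"jaw":-1},
  {"rotation":[0,0,0],"slide":[0,-0.02,0],"jaw":-1},
  {"rotation":[0,0,0],"slide":[0,0,0],"jaw":-1},
  {"rotation":[0,0,0],"slide":[0.006,0,0],"jaw":-1},
  {"rotation":[0,0,0],"slide":[0.002,0,0],"jaw":-1},
  {"rotation":[0,0,0],"slide":[0,0,0],"jaw":-1},
])

```text
t: 19.75
eef_pos: [0.5835, -0.0921, 0.1847]
tool_rot: [[-0.001, -0.226, -0.974], [-0.0, -0.974, 0.226], [-1.0, 0.001, 0.001]]
wrist_force: [-0.3, 0.4, -2.4]
gripper_width: 0.0258
```

```bash
python3 -c "
from h import *
st();tamper('wrist',arm.state()['eef_pos'])"
```

```text
t 19.75 pos [ 0.5835 -0.0921  0.1847] vise mm [  1.7  29.6 184.7] F [-0.3  0.4 -2.4] w 0.0258 down [-0.001 -0.    -1.   ] yaw -103.06
wrist cap 4059 [-11.8, -13.1, 48.8] [-2.6, -1.3, 58.7] [13.5, 10.5, 59.9]
wrist foot 1317 [-4.9, -16.7, -75.0] [11.1, -2.0, -53.9] [16.3, 13.3, -50.3]
```

Tamper hasn't slipped. Now the +y end.

Call:
servo_tool([
  {"rotation":[0,0,0],"slide":[0.002,0,0],"jaw":-1},
  {"rotation":[0,0,0],"slide":[0.001,0,0],"jaw":-1},
  {"rotation":[0,0,0],"slide":[0.001,0,0],"jaw":-1},
  {"rotation":[0,0,0],"slide":[0,0,0],"jaw":-1},
])

```text
t: 20.2
eef_pos: [0.5841, -0.0912, 0.1812]
tool_rot: [[-0.0, -0.225, -0.974], [0.0, -0.974, 0.225], [-1.0, 0.0, 0.0]]
wrist_force: [0.5, -1.4, -2.2]
gripper_width: 0.0257
```

Call:
servo_tool([
  {"rotation":[0,0,0],"slide":[0.001,0,0],"jaw":-1},
  {"rotation":[0,0,0],"slide":[0.001,0,0],"jaw":-1},
  {"rotation":[0,0,0],"slide":[0,0,0],"jaw":-1},
])

```text
t: 20.5
eef_pos: [0.5844, -0.0912, 0.1794]
tool_rot: [[0.0, -0.225, -0.974], [-0.0, -0.974, 0.225], [-1.0, -0.0, -0.0]]
wrist_force: [-0.5, 0.5, -0.6]
gripper_width: 0.026
```

Call:
servo_tool([
  {"rotation":[0,0,0],"slide":[0.001,0,0],"jaw":-1},
  {"rotation":[0,0,0],"slide":[0.001,0,0],"jaw":-1},
  {"rotation":[0,0,0],"slide":[0,0,0],"jaw":-1},
])

```text
t: 20.8
eef_pos: [0.5858, -0.0915, 0.1793]
tool_rot: [[0.004, -0.225, -0.974], [-0.0, -0.974, 0.225], [-1.0, -0.001, -0.004]]
wrist_force: [-1.5, -0.3, 14.3]
gripper_width: 0.0259
```

Call:
servo_tool([
  {"rotation":[0,0,0],"slide":[0.0005,0,0],"jaw":-1},
  {"rotation":[0,0,0],"slide":[0,0,0],"jaw":-1},
  {"rotation":[0,0,0],"slide":[0,0,0],"jaw":-1},
])

```text
t: 21.1
eef_pos: [0.5861, -0.0915, 0.1793]
tool_rot: [[0.005, -0.225, -0.974], [-0.0, -0.974, 0.225], [-1.0, -0.001, -0.005]]
wrist_force: [-1.7, 0.2, 19.1]
gripper_width: 0.0258
```

Call:
servo_tool([
  {"rotation":[0,0,0],"slide":[0,0,0],"jaw":-1},
  {"rotation":[0,0,0],"slide":[0,0,0],"jaw":-1},
  {"rotation":[0,0,0],"slide":[0,0,0],"jaw":-1},
  {"rotation":[0,0,0],"slide":[0,0,0],"jaw":-1},
  {"rotation":[0,0,0],"slide":[0,0,0],"jaw":-1},
  {"rotation":[0,0,0],"slide":[0,0,0],"jaw":-1},
  {"rotation":[0,0,0],"slide":[0,0,0],"jaw":-1},
])

```text
t: 21.8
eef_pos: [0.5861, -0.0915, 0.1793]
tool_rot: [[0.005, -0.225, -0.974], [-0.0, -0.974, 0.225], [-1.0, -0.001, -0.005]]
wrist_force: [-1.4, 0.0, 17.8]
gripper_width: 0.0258
```

Call:
servo_tool([
  {"rotation":[0,0,0],"slide":[-0.004,0,0],"jaw":-1},
  {"rotation":[0,0,0],"slide":[-0.006,0,0],"jaw":-1},
  {"rotation":[0,0,0],"slide":[0,0.015,0],"jaw":-1},
  {"rotation":[0,0,0],"slide":[0,0.015,0],"jaw":-1},
  {"rotation":[0,0,0],"slide":[0,0,0],"jaw":-1},
  {"rotation":[0,0,0],"slide":[0.004,0,0],"jaw":-1},
  {"rotation":[0,0,0],"slide":[0.003,0,0],"jaw":-1},
  {"rotation":[0,0,0],"slide":[0.001,0,0],"jaw":-1},
  {"rotation":[0,0,0],"slide":[0,0,0],"jaw":-1},
  {"rotation":[0,0,0],"slide":[0,0,0],"jaw":-1},
])

```text
t: 22.8
eef_pos: [0.5782, -0.1203, 0.1794]
tool_rot: [[0.002, -0.224, -0.975], [-0.0, -0.975, 0.224], [-1.0, -0.0, -0.002]]
wrist_force: [-1.6, -1.4, 6.9]
gripper_width: 0.0257
```

```bash
python3 -c "
from h import *
st();block('wrist');block('scene')"
```

```text
t 22.8 pos [ 0.5782 -0.1203  0.1794] vise mm [  2.9   0.9 179.4] F [-1.6 -1.4  6.9] w 0.0257 down [ 0.002 -0.    -1.   ] yaw -102.96
wrist 7787 slope x,y, mid z [ 2.0000e-03 -6.0000e-03  9.8357e+01] jaw z 78.29 5029
scene 1256 slope x,y, mid z [-1.0000e-03 -6.0000e-03  9.9391e+01] jaw z 79.22 1033
```

Call:
servo_tool([
  {"rotation":[0,0,0],"slide":[0.001,0,0],"jaw":-1},
  {"rotation":[0,0,0],"slide":[0.0005,0,0],"jaw":-1},
  {"rotation":[0,0,0],"slide":[0,0,0],"jaw":-1},
  {"rotation":[0,0,0],"slide":[0,0,0],"jaw":-1},
])

```text
t: 23.3
eef_pos: [0.5794, -0.1206, 0.1794]
tool_rot: [[0.005, -0.224, -0.974], [-0.001, -0.975, 0.224], [-1.0, -0.0, -0.005]]
wrist_force: [-2.1, -0.2, 17.7]
gripper_width: 0.0256
```

Call:
servo_tool([
  {"rotation":[0,0,0],"slide":[0,0,0],"jaw":-1},
  {"rotation":[0,0,0],"slide":[0,0,0],"jaw":-1},
  {"rotation":[0,0,0],"slide":[0,0,0],"jaw":-1},
  {"rotation":[0,0,0],"slide":[0,0,0],"jaw":-1},
  {"rotation":[0,0,0],"slide":[0,0,0],"jaw":-1},
  {"rotation":[0,0,0],"slide":[0,0,0],"jaw":-1},
  {"rotation":[0,0,0],"slide":[0,0,0],"jaw":-1},
])

```text
t: 24.0
eef_pos: [0.5793, -0.1206, 0.1793]
tool_rot: [[0.004, -0.224, -0.974], [-0.001, -0.975, 0.224], [-1.0, -0.0, -0.004]]
wrist_force: [-2.2, -1.2, 17.7]
gripper_width: 0.0258
```

Call:
servo_tool([
  {"rotation":[0,0,0],"slide":[-0.005,0,0],"jaw":-1},
  {"rotation":[0,0,0],"slide":[-0.02,0,0],"jaw":-1},
  {"rotation":[0,0,0],"slide":[-0.025,0,0],"jaw":-1},
  {"rotation":[0,0,0],"slide":[0,0.02,-0.002],"jaw":-1},
  {"rotation":[0,0,0],"slide":[0,0.03,-0.002],"jaw":-1},
  {"rotation":[0,0,0],"slide":[0,0.03,-0.002],"jaw":-1},
  {"rotation":[0,0,0],"slide":[0,0.03,-0.002],"jaw":-1},
  {"rotation":[0,0,0],"slide":[0,0.03,-0.002],"jaw":-1},
  {"rotation":[0,0,0],"slide":[0,0.03,-0.002],"jaw":-1},
  {"rotation":[0,0,0],"slide":[0,0.03,-0.002],"jaw":-1},
  {"rotation":[0,0,0],"slide":[0,0.03,-0.002],"jaw":-1},
  {"rotation":[0,0,0],"slide":[0,0.03,-0.002],"jaw":-1},
  {"rotation":[0,0,0],"slide":[0,0.02,-0.001],"jaw":-1},
  {"rotation":[0,0,0],"slide":[0,0.012,0],"jaw":-1},
  {"rotation":[0,0,0],"slide":[0,0,0],"jaw":-1},
  {"rotation":[0,0,0],"slide":[0,0,0],"jaw":-1},
  {"rotation":[0,0,0],"slide":[0,0,0],"jaw":-1},
])

```text
t: 25.7
eef_pos: [0.5311, -0.4073, 0.2272]
tool_rot: [[0.0, -0.223, -0.975], [0.001, -0.975, 0.223], [-1.0, -0.001, 0.0]]
wrist_force: [0.5, -0.4, -2.1]
gripper_width: 0.026
```

```bash
python3 - <<'E'
from h import *
st();tamper('wrist',arm.state()['eef_pos'])
for c in ('top','scene'):
    block(c)
    im,P=cloud(c);P=(P-VO)@VR*1000;x,y,z=P[...,0],P[...,1],P[...,2]
    q=lambda m,k:np.round(np.nanpercentile(P[m][:,k],[0,2,50,98,100]),1) if m.any() else 0
    for s in (-1,1):
      for nm,m in (('bar',(abs(x-24.5*s)<5)&(z>56)&(z<67)),('jaw',(abs(x-45*s)<12)&(z>50)&(z<82))):
        for e in (-1,1):
            k=m&(y*e>45)&(y*e<75); print(c,nm,'x side',s,'y end',e,k.sum(),q(k,1))
    j=(np.abs(x-45)<12)&(np.abs(y)<54)&(z>77)&(z<82);A=np.c_[P[j][:,:2],np.ones(j.sum())];print('jaw slope',np.linalg.lstsq(A,z[j],rcond=None)[0])
    cv2.imwrite(f'pics/e{c}.png',im[:,:,::-1])
a=cv2.resize(cv2.imread('pics/escene.png')[240:400,140:300],(400,400),interpolation=2)
b=cv2.resize(cv2.imread('pics/etop.png')[170:320,140:290],(400,400),interpolation=2)
cv2.imwrite('pics/e.png',np.hstack([a,b]))
E
```

```text
t 25.7 pos [ 0.5311 -0.4073  0.2272] vise mm [  21.5 -289.3  227.2] F [ 0.5 -0.4 -2.1] w 0.026 down [ 0.     0.001 -1.   ] yaw -102.87
wrist cap 4034 [-12.0, -13.3, 48.6] [-2.7, -1.4, 58.6] [13.4, 10.4, 59.8]
wrist foot 1443 [-4.6, -17.1, -76.8] [11.4, -1.8, -53.9] [16.4, 13.4, -50.2]
top 1396 slope x,y, mid z [ 0.0000e+00 -4.0000e-03  9.8902e+01] jaw z 78.85 1485
top bar x side -1 y end -1 48 [-61.4 -61.1 -55.2 -49.1 -48.8]
top bar x side -1 y end 1 1 [57.4 57.4 57.4 57.4 57.4]
top jaw x side -1 y end -1 187 [-60.1 -59.9 -54.6 -45.3 -45. ]
top jaw x side -1 y end 1 133 [45.4 45.7 52.3 59.9 60.1]
top bar x side 1 y end -1 31 [-59.9 -59.6 -55.6 -49.2 -48.8]
top bar x side 1 y end 1 0 0
top jaw x side 1 y end -1 178 [-60.2 -59.8 -54.8 -45.7 -45.3]
top jaw x side 1 y end 1 131 [45.1 45.3 51.8 59.6 60.6]
jaw slope [3.24308483e-03 1.85751168e-03 7.88862840e+01]
scene 1619 slope x,y, mid z [ 0.000e+00 -8.000e-03  9.926e+01] jaw z 79.29 1111
scene bar x side -1 y end -1 0 0
scene bar x side -1 y end 1 0 0
scene jaw x side -1 y end -1 143 [-60.2 -59.2 -52.  -45.3 -45. ]
scene jaw x side -1 y end 1 188 [45.  45.3 53.4 60.2 60.2]
scene bar x side 1 y end -1 7 [-60.4 -60.4 -59.5 -58.7 -58.7]
scene bar x side 1 y end 1 52 [49.8 50.2 54.8 59.8 60. ]
scene jaw x side 1 y end -1 69 [-60.5 -59.8 -55.2 -46.  -45.7]
scene jaw x side 1 y end 1 129 [45.1 45.6 54.3 60.2 60.2]
jaw slope [2.39952669e-03 2.20924058e-04 7.93950397e+01]
```

View pics/e.png

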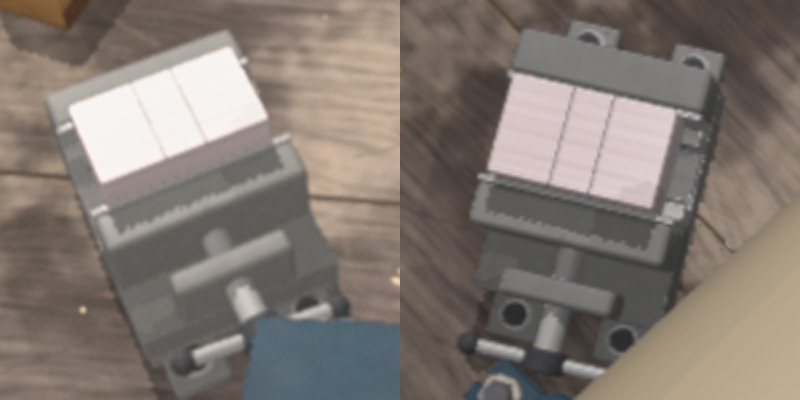

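The picture shows both bars' ends even with the jaws and the block seated. The fitted slope is still slightly negative, so I'll check it with height strips before placing the tamper.

```bash
python3 - <<'E'
from h import *
for c in ('top','scene','top','scene'):
    _,P=cloud(c);P=(P-VO)@VR*1000;x,y,z=P[...,0],P[...,1],P[...,2]
    print(c,'blk',[round(float(np.nanmedian(z[(abs(x)<22)&(abs(y-v)<5)&(z>95)])),2) for v in (-38,-30,-20,-10,0,10,20,30,38)],
     'jaw+',[round(float(np.nanmedian(z[(abs(x-45)<10)&(abs(y-v)<8)&(z>75)&(z<84)])),2) for v in (-40,-20,0,20,40)],
     'jaw-',[round(float(np.nanmedian(z[(abs(x+45)<10)&(abs(y-v)<8)&(z>75)&(z<84)])),2) for v in (-40,-20,0,20,40)])
E
```

```text
top blk [99.0, 99.0, 99.26, 98.77, 98.91, 98.65, 98.88, 98.64, 98.59] jaw+ [78.66, 78.6, 78.74, 78.71, 79.1] jaw- [78.79, 78.66, 78.92, 78.82, 78.68]
scene blk [99.47, 99.52, 99.36, 99.43, 99.34, 99.4, 99.26, 99.08, 99.12] jaw+ [79.38, 79.14, 79.15, 79.32, 79.17] jaw- [79.37, 79.03, 78.9, 79.24, 78.96]
top blk [99.04, 98.88, 99.32, 98.64, 99.05, 99.0, 99.02, 98.53, 98.76] jaw+ [78.65, 78.91, 78.51, 78.69, 78.58] jaw- [78.71, 78.74, 78.82, 78.81, 78.81]
scene blk [99.57, 99.43, 99.36, 99.49, 99.3, 99.4, 99.31, 99.19, 99.07] jaw+ [79.14, 79.23, 79.45, 79.78, 79.41] jaw- [79.24, 79.21, 79.13, 79.21, 79.2]
```

The slope reads about -0.004 relative to the jaws, which is small but consistent across cameras. There's plenty of time, so I'll repeat the presses at the -y end, the +y end and the middle.

Call:
servo_tool([
  {"rotation":[0,0,0],"slide":[0,-0.02,0.002],"jaw":-1},
  {"rotation":[0,0,0],"slide":[0,-0.03,0.002],"jaw":-1},
  {"rotation":[0,0,0],"slide":[0,-0.03,0.002],"jaw":-1},
  {"rotation":[0,0,0],"slide":[0,-0.03,0.002],"jaw":-1},
  {"rotation":[0,0,0],"slide":[0,-0.03,0.002],"jaw":-1},
  {"rotation":[0,0,0],"slide":[0,-0.03,0.002],"jaw":-1},
  {"rotation":[0,0,0],"slide":[0,-0.03,0.002],"jaw":-1},
  {"rotation":[0,0,0],"slide":[0,-0.03,0.002],"jaw":-1},
  {"rotation":[0,0,0],"slide":[0,-0.02,0.002],"jaw":-1},
  {"rotation":[0,0,0],"slide":[0,-0.006,0],"jaw":-1},
  {"rotation":[0,0,0],"slide":[0.02,0,0],"jaw":-1},
  {"rotation":[0,0,0],"slide":[0.02,0,0],"jaw":-1},
  {"rotation":[0,0,0],"slide":[0.004,0,0],"jaw":-1},
  {"rotation":[0,0,0],"slide":[0,0,0],"jaw":-1},
  {"rotation":[0,0,0],"slide":[0,0,0],"jaw":-1},
])

```text
t: 27.65
eef_pos: [0.5706, -0.1563, 0.184]
tool_rot: [[0.001, -0.225, -0.974], [-0.0, -0.974, 0.225], [-1.0, 0.0, -0.001]]
wrist_force: [0.1, -0.7, -1.7]
gripper_width: 0.0255
```

Call:
servo_tool([
  {"rotation":[0,0,0],"slide":[0.001,0,0],"jaw":-1},
  {"rotation":[0,0,0],"slide":[0.001,0,0],"jaw":-1},
  {"rotation":[0,0,0],"slide":[0.001,0,0],"jaw":-1},
  {"rotation":[0,0,0],"slide":[0,0,0],"jaw":-1},
])

```text
t: 28.05
eef_pos: [0.5703, -0.1557, 0.1804]
tool_rot: [[0.0, -0.225, -0.974], [-0.0, -0.974, 0.225], [-1.0, -0.0, -0.0]]
wrist_force: [0.0, 0.1, -2.2]
gripper_width: 0.026
```

```bash
python3 -c "
from h import *
st()"
```

```text
t 28.05 pos [ 0.5703 -0.1557  0.1804] vise mm [  3.1 -35.3 180.4] F [ 0.   0.1 -2.2] w 0.026 down [ 0. -0. -1.] yaw -102.98
```

Call:
servo_tool([
  {"rotation":[0,0,0],"slide":[0,-0.004,0],"jaw":-1},
  {"rotation":[0,0,0],"slide":[0.001,0,0],"jaw":-1},
  {"rotation":[0,0,0],"slide":[0.001,0,0],"jaw":-1},
  {"rotation":[0,0,0],"slide":[0.001,0,0],"jaw":-1},
  {"rotation":[0,0,0],"slide":[0,0,0],"jaw":-1},
  {"rotation":[0,0,0],"slide":[0,0,0],"jaw":-1},
])

```text
t: 28.65
eef_pos: [0.5729, -0.1518, 0.1793]
tool_rot: [[0.004, -0.225, -0.974], [-0.0, -0.974, 0.225], [-1.0, -0.001, -0.004]]
wrist_force: [-1.5, 1.0, 14.4]
gripper_width: 0.0258
```

Call:
servo_tool([
  {"rotation":[0,0,0],"slide":[0.0008,0,0],"jaw":-1},
  {"rotation":[0,0,0],"slide":[0,0,0],"jaw":-1},
  {"rotation":[0,0,0],"slide":[0,0,0],"jaw":-1},
  {"rotation":[0,0,0],"slide":[0,0,0],"jaw":-1},
])

```text
t: 29.05
eef_pos: [0.5736, -0.152, 0.1793]
tool_rot: [[0.006, -0.225, -0.974], [-0.001, -0.974, 0.225], [-1.0, -0.001, -0.006]]
wrist_force: [-1.0, 1.7, 20.2]
gripper_width: 0.0257
```

Call:
servo_tool([
  {"rotation":[0,0,0],"slide":[0,0,0],"jaw":-1},
  {"rotation":[0,0,0],"slide":[0,0,0],"jaw":-1},
  {"rotation":[0,0,0],"slide":[0,0,0],"jaw":-1},
  {"rotation":[0,0,0],"slide":[0,0,0],"jaw":-1},
  {"rotation":[0,0,0],"slide":[0,0,0],"jaw":-1},
  {"rotation":[0,0,0],"slide":[-0.004,0,0],"jaw":-1},
  {"rotation":[0,0,0],"slide":[-0.006,0,0],"jaw":-1},
  {"rotation":[0,0,0],"slide":[0,-0.02,0],"jaw":-1},
  {"rotation":[0,0,0],"slide":[0,-0.02,0],"jaw":-1},
  {"rotation":[0,0,0],"slide":[0,-0.02,0],"jaw":-1},
  {"rotation":[0,0,0],"slide":[0,0,0],"jaw":-1},
  {"rotation":[0,0,0],"slide":[0.004,0,0],"jaw":-1},
  {"rotation":[0,0,0],"slide":[0.003,0,0],"jaw":-1},
  {"rotation":[0,0,0],"slide":[0.001,0,0],"jaw":-1},
  {"rotation":[0,0,0],"slide":[0.001,0,0],"jaw":-1},
  {"rotation":[0,0,0],"slide":[0,0,0],"jaw":-1},
  {"rotation":[0,0,0],"slide":[0,0,0],"jaw":-1},
])

```text
t: 30.75
eef_pos: [0.586, -0.0948, 0.1793]
tool_rot: [[0.004, -0.227, -0.974], [-0.001, -0.974, 0.227], [-1.0, -0.0, -0.004]]
wrist_force: [-0.7, 0.9, 15.0]
gripper_width: 0.0258
```

Call:
servo_tool([
  {"rotation":[0,0,0],"slide":[0.0005,0,0],"jaw":-1},
  {"rotation":[0,0,0],"slide":[0,0,0],"jaw":-1},
  {"rotation":[0,0,0],"slide":[0,0,0],"jaw":-1},
])

```text
t: 31.05
eef_pos: [0.5864, -0.0949, 0.1793]
tool_rot: [[0.005, -0.227, -0.974], [-0.001, -0.974, 0.227], [-1.0, -0.0, -0.005]]
wrist_force: [-1.8, 0.8, 18.6]
gripper_width: 0.0255
```

Both ends read the same height, 0.1793, so the block is level. I'll hold, then press the middle.

Call:
servo_tool([
  {"rotation":[0,0,0],"slide":[0,0,0],"jaw":-1},
  {"rotation":[0,0,0],"slide":[0,0,0],"jaw":-1},
  {"rotation":[0,0,0],"slide":[0,0,0],"jaw":-1},
  {"rotation":[0,0,0],"slide":[0,0,0],"jaw":-1},
  {"rotation":[0,0,0],"slide":[0,0,0],"jaw":-1},
  {"rotation":[0,0,0],"slide":[-0.004,0,0],"jaw":-1},
  {"rotation":[0,0,0],"slide":[-0.006,0,0],"jaw":-1},
  {"rotation":[0,0,0],"slide":[0,0.013,0],"jaw":-1},
  {"rotation":[0,0,0],"slide":[0,0.013,0],"jaw":-1},
  {"rotation":[0,0,0],"slide":[0,0,0],"jaw":-1},
  {"rotation":[0,0,0],"slide":[0.004,0,0],"jaw":-1},
  {"rotation":[0,0,0],"slide":[0.003,0,0],"jaw":-1},
  {"rotation":[0,0,0],"slide":[0.001,0,0],"jaw":-1},
  {"rotation":[0,0,0],"slide":[0.001,0,0],"jaw":-1},
  {"rotation":[0,0,0],"slide":[0,0,0],"jaw":-1},
  {"rotation":[0,0,0],"slide":[0,0,0],"jaw":-1},
])

```text
t: 32.65
eef_pos: [0.5802, -0.1186, 0.1794]
tool_rot: [[0.003, -0.224, -0.975], [-0.0, -0.975, 0.224], [-1.0, -0.0, -0.003]]
wrist_force: [-0.4, -1.0, 13.0]
gripper_width: 0.0265
```

Call:
servo_tool([
  {"rotation":[0,0,0],"slide":[0.0005,0,0],"jaw":-1},
  {"rotation":[0,0,0],"slide":[0,0,0],"jaw":-1},
  {"rotation":[0,0,0],"slide":[0,0,0],"jaw":-1},
])

```text
t: 32.95
eef_pos: [0.5806, -0.1187, 0.1793]
tool_rot: [[0.004, -0.224, -0.975], [-0.001, -0.975, 0.224], [-1.0, -0.0, -0.004]]
wrist_force: [-1.9, -0.6, 16.1]
gripper_width: 0.0258
```

Call:
servo_tool([
  {"rotation":[0,0,0],"slide":[0.0003,0,0],"jaw":-1},
  {"rotation":[0,0,0],"slide":[0,0,0],"jaw":-1},
  {"rotation":[0,0,0],"slide":[0,0,0],"jaw":-1},
  {"rotation":[0,0,0],"slide":[0,0,0],"jaw":-1},
  {"rotation":[0,0,0],"slide":[0,0,0],"jaw":-1},
  {"rotation":[0,0,0],"slide":[0,0,0],"jaw":-1},
  {"rotation":[0,0,0],"slide":[0,0,0],"jaw":-1},
  {"rotation":[0,0,0],"slide":[0,0,0],"jaw":-1},
])

```text
t: 33.75
eef_pos: [0.5808, -0.1188, 0.1793]
tool_rot: [[0.005, -0.224, -0.975], [-0.001, -0.975, 0.224], [-1.0, -0.0, -0.005]]
wrist_force: [-2.3, -0.1, 19.0]
gripper_width: 0.0257
```

Call:
servo_tool([
  {"rotation":[0,0,0],"slide":[-0.005,0,0],"jaw":-1},
  {"rotation":[0,0,0],"slide":[-0.02,0,0],"jaw":-1},
  {"rotation":[0,0,0],"slide":[-0.025,0,0],"jaw":-1},
  {"rotation":[0,0,0],"slide":[0,0.02,-0.002],"jaw":-1},
  {"rotation":[0,0,0],"slide":[0,0.03,-0.002],"jaw":-1},
  {"rotation":[0,0,0],"slide":[0,0.03,-0.002],"jaw":-1},
  {"rotation":[0,0,0],"slide":[0,0.03,-0.002],"jaw":-1},
  {"rotation":[0,0,0],"slide":[0,0.03,-0.002],"jaw":-1},
  {"rotation":[0,0,0],"slide":[0,0.03,-0.002],"jaw":-1},
  {"rotation":[0,0,0],"slide":[0,0.03,-0.002],"jaw":-1},
  {"rotation":[0,0,0],"slide":[0,0.03,-0.002],"jaw":-1},
  {"rotation":[0,0,0],"slide":[0,0.03,-0.002],"jaw":-1},
  {"rotation":[0,0,0],"slide":[0,0.02,-0.001],"jaw":-1},
  {"rotation":[0,0,0],"slide":[0,0.013,0],"jaw":-1},
  {"rotation":[0,0,0],"slide":[0,0,0],"jaw":-1},
  {"rotation":[0,0,0],"slide":[0,0,0],"jaw":-1},
  {"rotation":[0,0,0],"slide":[0,0,0],"jaw":-1},
])

```text
t: 35.45
eef_pos: [0.5323, -0.4065, 0.2271]
tool_rot: [[0.0, -0.223, -0.975], [0.001, -0.975, 0.223], [-1.0, -0.001, 0.0]]
wrist_force: [0.0, -0.1, -2.1]
gripper_width: 0.0254
```

```bash
python3 - <<'E'
from h import *
st();block('top');block('scene');print(slide_to([.5297,-.4116,.0796]))
E
```

```text
t 35.45 pos [ 0.5323 -0.4065  0.2271] vise mm [  22.5 -288.3  227.1] F [ 0.  -0.1 -2.1] w 0.0254 down [ 0.     0.001 -1.   ] yaw -102.87
top 1394 slope x,y, mid z [ 6.0000e-03 -5.0000e-03  9.8883e+01] jaw z 78.77 1470
scene 1648 slope x,y, mid z [ 1.0000e-03 -5.0000e-03  9.9302e+01] jaw z 79.34 1113
[147.7   5.2   1.4]
```

Unchanged by the second pressing, so the residual slope is measurement bias. Placing the tamper now.

Call:
servo_tool([
  {"rotation":[0,0,0],"slide":[0.03,0.001,0],"jaw":-1},
  {"rotation":[0,0,0],"slide":[0.04,0,0],"jaw":-1},
  {"rotation":[0,0,0],"slide":[0.035,0,0],"jaw":-1},
  {"rotation":[0,0,0],"slide":[0.025,0,0],"jaw":-1},
  {"rotation":[0,0,0],"slide":[0.012,0,0],"jaw":-1},
  {"rotation":[0,0,0],"slide":[0.002,0,0],"jaw":-1},
  {"rotation":[0,0,0],"slide":[0,0,0],"jaw":-1},
  {"rotation":[0,0,0],"slide":[0,0,0],"jaw":-1},
])

```text
t: 36.35
eef_pos: [0.5321, -0.4099, 0.0847]
tool_rot: [[0.002, -0.225, -0.974], [-0.001, -0.974, 0.225], [-1.0, 0.001, -0.002]]
wrist_force: [1.1, -0.4, -2.7]
gripper_width: 0.0257
```

Call:
servo_tool([
  {"rotation":[0,0,0],"slide":[0.001,0,0],"jaw":-1},
  {"rotation":[0,0,0],"slide":[0.001,0,0],"jaw":-1},
  {"rotation":[0,0,0],"slide":[0,0,0],"jaw":-1},
])

```text
t: 36.65
eef_pos: [0.5314, -0.4095, 0.0816]
tool_rot: [[0.001, -0.225, -0.974], [-0.0, -0.974, 0.225], [-1.0, 0.0, -0.001]]
wrist_force: [0.8, -0.3, -2.2]
gripper_width: 0.0258
```

Call:
servo_tool([
  {"rotation":[0,0,0],"slide":[0.001,0,0],"jaw":-1},
  {"rotation":[0,0,0],"slide":[0.001,0,0],"jaw":-1},
  {"rotation":[0,0,0],"slide":[0,0,0],"jaw":-1},
])

```text
t: 36.95
eef_pos: [0.5315, -0.4097, 0.0795]
tool_rot: [[0.001, -0.225, -0.974], [-0.0, -0.974, 0.225], [-1.0, 0.0, -0.001]]
wrist_force: [0.5, -0.9, 2.2]
gripper_width: 0.0259
```

Call:
servo_tool([
  {"rotation":[0,0,0],"slide":[0.0005,0,0],"jaw":-1},
  {"rotation":[0,0,0],"slide":[0,0,0],"jaw":-1},
  {"rotation":[0,0,0],"slide":[0,0,0],"jaw":-1},
])

```text
t: 37.25
eef_pos: [0.5317, -0.4099, 0.0795]
tool_rot: [[0.001, -0.225, -0.974], [-0.001, -0.974, 0.225], [-1.0, 0.001, -0.001]]
wrist_force: [0.2, -1.0, 5.7]
gripper_width: 0.0259
```

Call:
servo_tool([
  {"rotation":[0,0,0],"slide":[-0.0005,0,0],"jaw":-1},
  {"rotation":[0,0,0],"slide":[0,0,0],"jaw":-0.2},
  {"rotation":[0,0,0],"slide":[0,0,0],"jaw":0},
  {"rotation":[0,0,0],"slide":[0,0,0],"jaw":0.5},
  {"rotation":[0,0,0],"slide":[0,0,0],"jaw":1},
  {"rotation":[0,0,0],"slide":[0,0,0],"jaw":1},
  {"rotation":[0,0,0],"slide":[0,0,0],"jaw":1},
  {"rotation":[0,0,0],"slide":[0,0,0],"jaw":1},
])

```text
t: 38.05
eef_pos: [0.5313, -0.4094, 0.0792]
tool_rot: [[-0.0, -0.225, -0.974], [-0.0, -0.974, 0.225], [-1.0, 0.0, 0.0]]
wrist_force: [0.1, -0.8, -0.5]
gripper_width: 0.0774
```

Call:
servo_tool([
  {"rotation":[0,0,0],"slide":[-0.01,0,0],"jaw":1},
  {"rotation":[0,0,0],"slide":[-0.02,0,0],"jaw":1},
  {"rotation":[0,0,0],"slide":[-0.03,0,0],"jaw":1},
  {"rotation":[0,0,0],"slide":[-0.03,0,0],"jaw":1},
  {"rotation":[0,0,0],"slide":[-0.03,0,0],"jaw":1},
  {"rotation":[0,0,0],"slide":[-0.03,0,0],"jaw":1},
  {"rotation":[0,0,0],"slide":[-0.03,0,0],"jaw":1},
  {"rotation":[0,0,0],"slide":[0,0.03,0.015],"jaw":1},
  {"rotation":[0,0,0],"slide":[0,0.03,0.015],"jaw":1},
  {"rotation":[0,0,0],"slide":[0,0.03,0.015],"jaw":1},
  {"rotation":[0,0,0],"slide":[0,0.03,0.015],"jaw":1},
  {"rotation":[0,0,0],"slide":[0,0.03,0.015],"jaw":1},
  {"rotation":[0,0,0],"slide":[0,0.03,0.015],"jaw":1},
  {"rotation":[0,0,0],"slide":[0,0,0],"jaw":1},
  {"rotation":[0,0,0],"slide":[0,0,0],"jaw":1},
])

```text
t: 39.55
eef_pos: [0.4025, -0.565, 0.2598]
tool_rot: [[0.0, -0.227, -0.974], [-0.0, -0.974, 0.227], [-1.0, 0.0, -0.0]]
wrist_force: [1.1, 1.4, -0.5]
gripper_width: 0.0931
```

```bash
python3 - <<'E'
from h import *
st()
tamper('top',[.5297,-.41,.08]);im=tamper('scene',[.5297,-.41,.08]);t,_=arm.get_image('top')
block('top')
im2,P=cloud('scene');P=(P-VO)@VR*1000;x,y,z=P[...,0],P[...,1],P[...,2]
for s in (-1,1):
    k=(abs(x-24.5*s)<5)&(z>56)&(z<67)&(abs(y)>45)&(abs(y)<80);print(s,k.sum(),y[k].min() if k.any() else'',y[k].max() if k.any() else '')
cv2.imwrite('pics/f.png',np.hstack([cv2.resize(im[180:400,120:460,::-1],(420,272)),cv2.resize(t[150:330,140:440,::-1],(380,272))]))
E
```

```text
t 39.55 pos [ 0.4025 -0.565   0.2598] vise mm [ -68.4 -471.8  259.8] F [ 1.1  1.4 -0.5] w 0.0931 down [ 0. -0. -1.] yaw -103.09
top cap 269 [-14.2, -10.4, 54.4] [-2.5, 1.8, 58.3] [10.6, 13.8, 61.2]
top foot 127 [-18.0, -15.8, -75.2] [-10.7, 7.6, -53.6] [19.1, 17.7, -50.2]
scene cap 180 [-13.3, -9.3, 47.0] [-5.7, 3.6, 57.4] [11.3, 14.6, 60.8]
scene foot 199 [-15.9, 1.8, -79.1] [-9.1, 12.7, -61.2] [11.0, 17.8, -50.4]
top 1436 slope x,y, mid z [ 1.0000e-03 -9.0000e-03  9.8808e+01] jaw z 78.81 1474
-1 0  
1 62 -60.317396204378625 59.89864487439175
```

View pics/f.png

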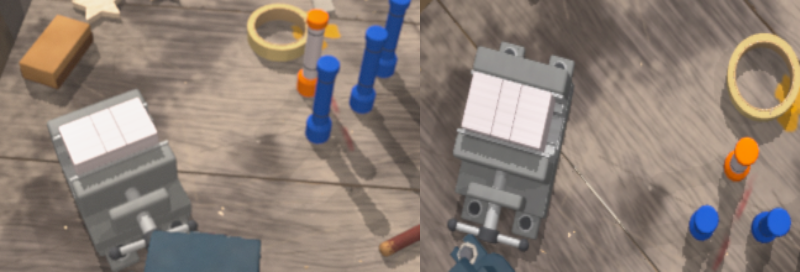

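```bash
python3 - <<'E'
from h import *
_,N=cloud('top');_,S=cloud('scene')
for nm,P in (('init',np.load('top.npy')),('now',N),('init sc',np.load('scene.npy')),('now sc',S)):
    P=(P-VO)@VR*1000;x,y,z=P[...,0],P[...,1],P[...,2]
    for s in (-1,1):
      for lo,hi in ((-75,-52),(52,75)):
        k=(abs(x-24.5*s)<6)&(z>60)&(z<68)&(y>lo)&(y<hi);print(nm,s,lo,k.sum(),np.round(np.percentile(y[k],[0,10,90,100]),1) if k.any() else '')
E
```

```text
init -1 -75 35 [-61.  -60.4 -53.7 -52.5]
init -1 52 1 [57.6 57.6 57.6 57.6]
init 1 -75 3 [-56.5 -56.1 -53.1 -52.8]
init 1 52 37 [64.9 66.3 73.5 74.3]
now -1 -75 38 [-61.5 -60.9 -52.8 -52.1]
now -1 52 1 [56.4 56.4 56.4 56.4]
now 1 -75 28 [-59.5 -59.3 -52.4 -52.2]
now 1 52 0 
init sc -1 -75 0 
init sc -1 52 1 [60.2 60.2 60.2 60.2]
init sc 1 -75 2 [-59.5 -59.3 -58.1 -57.9]
init sc 1 52 107 [52.2 54.4 72.4 74.8]
now sc -1 -75 0 
now sc -1 52 1 [60.2 60.2 60.2 60.2]
now sc 1 -75 7 [-60.2 -60.2 -58.2 -57.9]
now sc 1 52 37 [52.2 53.1 58.9 59.8]
```

The bar that started flush hasn't moved and the other is flush too, so I'm handing in.

```bash
python3 -c "
from bench import arm
print(arm.close_job())"
```

```text
the job is handed in; nothing more can be done
None
```

The job is handed in at about 40 s of the 64 s allowed. As far as my checks show, it was done as asked, in the order asked.

- **Parallel:** I slid the stuck-out parallel back with the tamper foot until the foot stopped on the jaw end at about 6 N. At the end its ends measured -60.3 and +59.9 mm, against jaw ends at ±60 mm. The other bar had not moved beyond measuring noise, though its +y end was barely visible.
- **Block:** I pressed the -y end, the +y end and the middle with the tamper to a steady 18–23 N or so, then went round all three again. At both ends and in the middle the tool stopped at the same height (0.1793 m). The block's top measured 20.0 mm above the jaw tops, which is fully down.
- **Tamper:** It stands upright on its orange foot, close to where it started and well clear of the vise. The gripper is open and away, and the blue look-alikes were not touched.

**Checks that disagreed or were not made:**
- The cameras show a small tilt of the block, between -0.004 and -0.009 rad. It did not change with the second round of pressing, and the equal heights at both ends contradict it, so I took it as camera error.
- I did not test the pinch by pushing on the bars.
- The gripper read 25–26 mm on the 22 mm shank. I never found out why, but the tamper did not slip while pressing.

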